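# Hold the spindle's collar on its flat against the preload spring

### The arm

A 6-joint arm with a two-finger parallel gripper is mounted at the origin on a cart in front of the work surface, level with it; the furniture and walls round the work are solid. World frame = base frame: x ahead of the robot, y to its left, z up, the work surface at z = 0. Lengths are in mm, angles in degrees, forces in N, time in s.
With the tool pointing down it reaches from about 350 to 850 mm from the base axis. Payload 8.1 kg.
Tool frame: the origin (TCP) lies midway between the tips of the shut fingers; the grasp point (between the pads) lies 19 mm behind it; z points along the fingers, y is the direction in which the jaws open and shut (so a half turn about z gives the same grasp; the last joint's range is limited). The gripper opens to 85 mm and grips with 20 to 120 N. Pads are 22 mm wide; open, the fingers measure 114 mm over their backs; the gripper's body (76 mm by 85 mm) begins 54 mm behind the grasp point. The pads swing forward as they close: fully open they stand 13 mm farther back than shut.
Start: joints at [64.893, 7.471, 85.268, -0, 87.261, -4.893], TCP at [207.295, 563.058, 231.292] pointing down, gripper open.
Joint ranges: [-169.43, 169.43], [-51.17, 129.36], [1.28, 143.12], [-76.62, 256.62], [0, 156.53], [-152.29, 152.29]. Speed limits (degrees/s): [136.94, 136.94, 159.86, 180, 180, 180].

### API

Orientations are given as [roll, pitch, yaw] about the fixed x, y, z axes, in that order (R = Rz(yaw) Ry(pitch) Rx(roll)).
In Python, from bench import r gives the robot as it stands.
- The arm moves only by the tool carry_out, never from a script. Its argument "increments" is a list of rows, each a list of 3 entries, a list of its own where there are three numbers: the shift along the tool's x, y, z in m, then the turn, a rotation vector about the tool's x, y, z in rad, then the closure, from 0 (fully open) to 1 (shut). A call has 1 to 12 rows; each row shifts and turns the pose as measured when the row begins, along the tool's axes as they then stand; what a row does not reach is not made up. A row lasts 1/10 s, in which the tool goes at most 50 mm and 8.59 degrees, less where a joint would pass 70% of its speed; a pose out of reach is approached as far as the arm can. A call with a gripper value outside its range is refused whole. The fingers move at their own pace and stop on an object; "newtons" is the grip in N (left out, the last holds). Time passes only in rows, so rows that do not move let the fingers close. It gives the time, the measured TCP pose, the force and the opening at its end, in the units of the state.
- r.sense(): the state, without advancing time (a new reading comes with each control period).
- r.snapshot(name): name is "side" or "top" or "wrist"; returns a dict with "image" (420x560x3 uint8, blue, green, red), "vertical_fov" (degrees; the focal length in pixels is half the picture's height over the tangent of half this angle, whatever the lens; pixels are square), "cx", "cy" (the principal point, pixels), "rvec" (rotation vector, rad) and "tvec" (3), from world to camera coordinates, as OpenCV has them. Camera axes: x right, y down, z forward; pixel columns grow to the right and rows downward; lengths in mm; the calibration is good to about 2 mm. A picture is of the moment at which its call begins. There is no depth.
- r.hand_in(): hands the job in, once; it reports no verdict.
The state is a dict: "time": time; "joint_pos": joint angles; "qd": joint speeds; "joint_efforts": joint torques, N m; "tool_pos": TCP position; "tcp_rot": TCP orientation; "ft_force": force on the tool from outside, world axes, zero at the start; "wrist_torque": the same for the moment, N m; "finger_gap": finger opening in mm.
Only numpy, scipy, OpenCV 4.12 (cv2) and the standard library are available. Lean on these libraries where they do the work, as an engineer would, in place of code of your own. Each camera call takes 0.05 s, during which the arm holds its last target.

### The job

The spring-loaded collar has to go on the key machine's upright spindle: find the flat on the spindle by feel (the fingers close narrower over it), turn the spindle until its flat faces the fixed hex driver, and slide the collar on without forcing it, with its set screw pointing at the driver, so that the screw's point runs down the flat. Press the collar down against the spring until the screw is level with the driver, and finish while still gripping it and holding it pressed there, ready for the screw to be driven; leave the oil bottle, the padlock and the lock cylinder where they stand.

Things in the scene. Friction and masses are not known exactly. Their poses are not given: they have to be found in the camera images.
- spindle_stand: Steel base plate 205 x 92 x 12 mm, from 62 mm behind the origin to 143 mm ahead along x, with a grey round housing (84 mm wide at its foot, top at 50 mm) that carries the upright spindle. Fixed to the bench. Origin on the spindle's axis at bench height; z up, x points from the spindle to the hex driver, turned differently each time.
- spindle_end (a point): Centre of the spindle's upper end, 110 mm above the bench, on its vertical axis; x, y, z as spindle_stand: they do NOT turn with the spindle. 20 mm steel shaft, bare from 72 to 110 mm above the bench, 1.5 mm chamfer round its end. It turns in its bearing with slight drag (about 0.06 N m), stays where it is left and cannot move sideways or up.
- spindle_mid (a point): Point on the spindle's axis 94 mm above the bench, where to feel; axes as spindle_stand. One flat runs along all the bare length, 5 mm from the axis, 17 mm wide. Pads close to 15 mm on flat and back, 10+10*cos(60 deg - d) mm when d off square, 20 mm beyond d = 60 deg (soft pads may read 1 mm less). At first the flat faces 49 to 86 deg counter-clockwise from above of the driver; not reported.
- preload_washer (a joint): How far the spring washer is pressed down, m: 0 relaxed, 0.008 when a collar on it has its screw level with the driver, 0.010 spring solid. About 1300 N/m, so 10 N at 0.008; the collar's weight alone gives about 1 mm. The washer, 37 mm wide, sits round the spindle on a coil spring; relaxed, its top is 72 mm above the bench.
- driver_tip (a point): Tip of the fixed hex driver (6 mm rod) that points level at the spindle: 62 mm from the spindle's axis, 76 mm above the bench; axes as spindle_stand, x away from the spindle. Its guide post, 18 x 24 mm, stands 81 to 99 mm from the axis, up to 90 mm above the bench; the black handle behind reaches 159 mm.
- collar_center (a point): Centre (half-way up) of the loose steel shaft collar, a ring 40 mm outside, 22 mm bore, 24 mm high, 0.16 kg, lying flat on the bench. With its screw over the flat it slides down the spindle by its own weight. x points outwards along its set screw (half-way up), z up.
- screw_head (a point): Outer end of the collar's set screw (11 mm round head), 29 mm from the collar's axis along its x, 9 mm outside the rim. Inside, the screw's blunt 7 mm point juts 5 mm into the bore, to 6 mm from the collar's axis: so the collar passes down the spindle only with its screw over the flat, within about 15 degrees.
- oil_bottle: White plastic oil bottle with a red spout, 37 mm wide, 122 mm tall, upright on the bench behind the stand; leave alone.
- padlock_2: Brass padlock lying flat, 68 x 42 x 17 mm; leave alone.
- lock_cylinder_4: Brass lock cylinder, 35 mm wide, 30 mm high; leave alone.

How it is judged:
By the outcome, as a careful person would: the job done as asked, in the order asked, and still so for the second after the job is handed in, while the arm keeps its last pose, push and grip.
It also fails if it takes over 61 s, if anything falls off the work surface, if the arm or the gripper's body presses on something with over 40 N, if the wrist force passes 120 N, or if a joint passes its speed limit or range.

## Working session

There is one attempt and no reset: what is moved stays moved. The work goes in short steps, Python scripts to look and compute and a tool call to move; the robot and the scene stay as the last step left them, time stands still between calls to the robot, and variables do not carry over. Pictures are saved under pics/ and viewed, and the job is handed in when it is done.

Besides the shell and the picture viewer there is one more tool, called after ">>>" in YAML: its name, and indented under it one key for each argument. carry_out: Moves the arm, as the interface text tells. Its arguments: {"type":"object","properties":{"increments":{"type":"array"},"newtons":{"type":"number"}},"required":["increments"]}

```bash
ls; mkdir -p pics
python3 - <<'E'
from bench import r
import cv2
s=r.sense(); print(s)
for n in ("side","top","wrist"):
    d=r.snapshot(n); cv2.imwrite(f"pics/{n}0.png",d["image"]); print(n,d["vertical_fov"],d["cx"],d["cy"],d["rvec"],d["tvec"])
E
```

```text
pics
{'time': 0.0, 'joint_pos': array([ 6.48929420e+01,  7.51565309e+00,  8.53311576e+01, -1.35928231e-04,
        8.72612870e+01, -4.89355736e+00]), 'qd': array([ 0.01482836, -0.09400291,  0.00961826, -0.07248421,  0.07653091,
        0.08131387]), 'joint_efforts': array([ 4.03128724e-03, -5.69392741e+01, -5.00563395e+01, -1.31839175e-05,
        1.49739330e-02,  4.22630558e-05]), 'tool_pos': array([207.05660907, 562.54100168, 230.22075093]), 'tcp_rot': array([-1.79892285e+02, -9.08598702e-03,  1.59786497e+02]), 'ft_force': array([ 0.33637142,  0.21262437, -0.15426723]), 'wrist_torque': array([ 0.01115636,  0.04818293, -0.03667279]), 'finger_gap': 85.3120955652931}
side 44.82578521280046 277.9656125608813 212.2326298962097 [ 0.21609711 -2.66633053  1.53242001] [474.59492742 226.12993018 783.82415986]
top 44.26701085487576 283.39179340864035 210.6891948137055 [ 2.09831298 -2.16054394  0.22250037] [-162.61139217  541.00847251 1117.46630815]
wrist 61.27663035720878 278.38588082510665 216.44865185556415 [-2.37886717 -1.66011664 -0.23327583] [-599.20729842  -34.51587267  379.01308426]
```

View pics/side0.png

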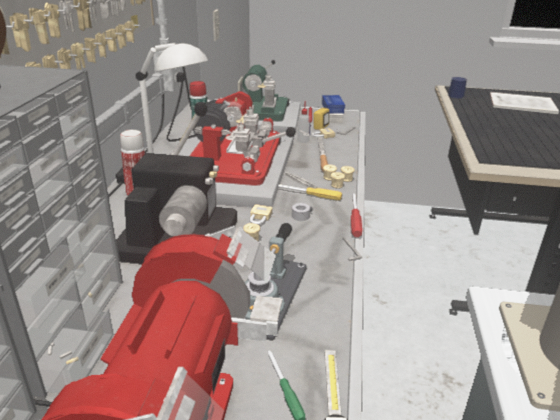

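View pics/top0.png

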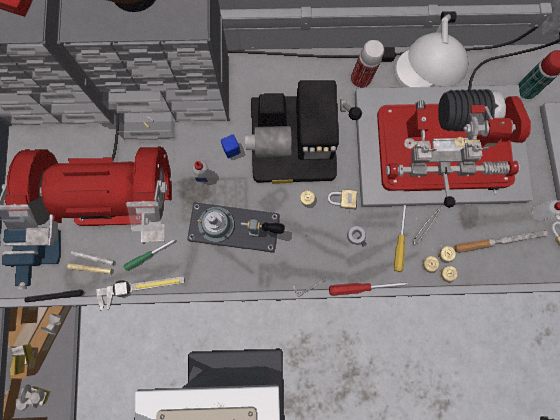

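View pics/wrist0.png

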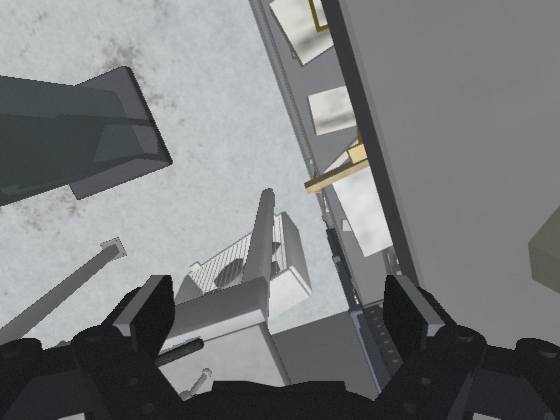

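```bash
cat > h.py <<'E'
import numpy as np, cv2
from bench import r
from scipy.spatial.transform import Rotation as Ro
def K(d):
    f=210/np.tan(np.radians(d["vertical_fov"])/2)
    return np.array([[f,0,d["cx"]],[0,f,d["cy"]],[0,0,1]])
def proj(d,P):
    return cv2.projectPoints(np.array(P,float).reshape(-1,3),np.array(d["rvec"]),np.array(d["tvec"]),K(d),None)[0].reshape(-1,2)
def ray(d,uv):
    R=cv2.Rodrigues(np.array(d["rvec"]))[0]; t=np.array(d["tvec"]).ravel()
    c=-R.T@t; v=R.T@np.linalg.inv(K(d))@np.array([uv[0],uv[1],1.]); return c,v/np.linalg.norm(v)
def atz(d,uv,z):
    c,v=ray(d,uv); return c+v*(z-c[2])/v[2]
def tri(obs):
    A=np.zeros((3,3));b=np.zeros(3)
    for d,uv in obs:
        c,v=ray(d,uv);M=np.eye(3)-np.outer(v,v);A+=M;b+=M@c
    P=np.linalg.solve(A,b);return P
def snap(n,name):
    d=r.snapshot(n); cv2.imwrite(f"pics/{name}.png",d["image"]); return d
def crop(d,name,x0,y0,x1,y1,s):
    im=d["image"][y0:y1,x0:x1]; cv2.imwrite(f"pics/{name}.png",cv2.resize(im,None,fx=s,fy=s,interpolation=cv2.INTER_CUBIC))
E
python3 - <<'E'
from h import *
t=r.snapshot("top"); s=r.snapshot("side")
import pickle; pickle.dump((t,s),open("c.pkl","wb"))
print(ray(t,(280,210)),ray(s,(280,210)),r.sense()["time"])
print(proj(t,[[0,0,0],[207,562,231],[207,562,400]]),proj(s,[[0,0,0],[207,562,231]]))
for uv,z in [((215,222),110),((357,235),24),((308,198),30),((345,199),17),((200,175),60)]: print(uv,atz(t,uv,z))
crop(t,"tc",180,150,300,260,6); crop(s,"sc",210,190,320,340,4); crop(t,"tc2",290,170,380,260,6)
E
```

```text
(array([ 315.07861354, -154.06395222, 1202.02052726]), array([ 0.19028804, -0.01422008, -0.98162531])) (array([395.58718313, 629.20145727, 581.69726727]), array([ 0.11680127, -0.857717  , -0.50067855])) 0.25
[[ 208.26069533  460.65052944]
 [-125.51235167  384.68904879]
 [-213.94887413  401.11220485]] [[586.26295352 359.12685939]
 [734.66236101 901.78741241]]
(215, 222) [504.46499546 -30.00868066 110.        ]
(357, 235) [ 479.75716254 -347.05768171   24.        ]
(308, 198) [ 568.87747429 -236.9504227    30.        ]
(345, 199) [ 566.90485966 -324.85498553   17.        ]
(200, 175) [622.6786215   9.1425752  60.       ]
```

View pics/tc.png

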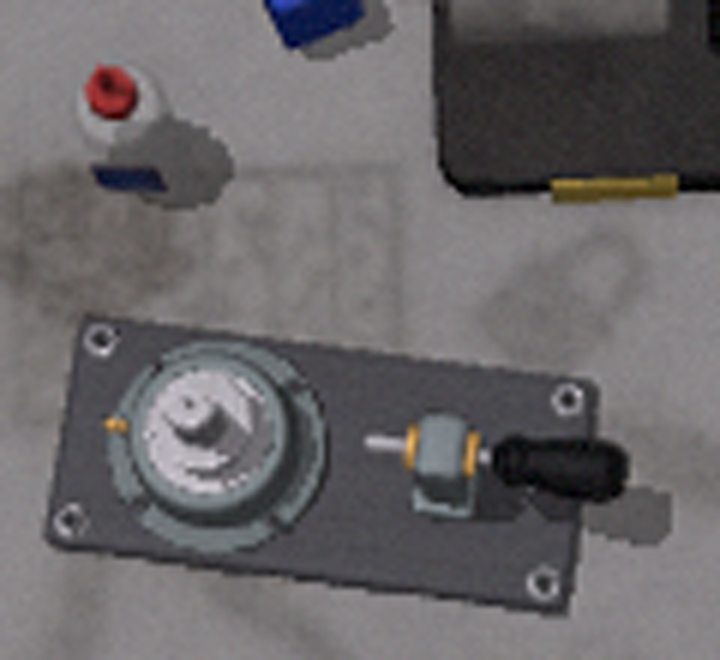

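View pics/sc.png

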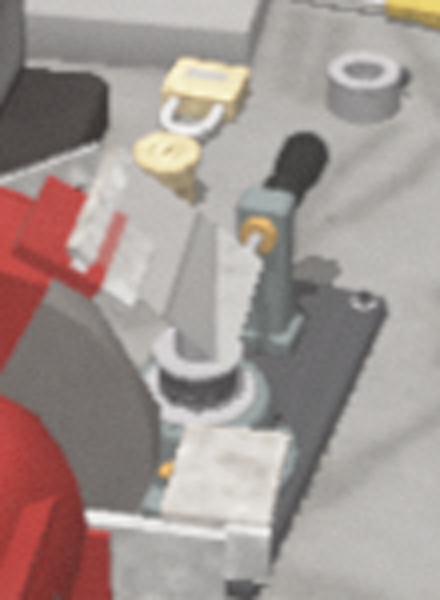

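View pics/tc2.png

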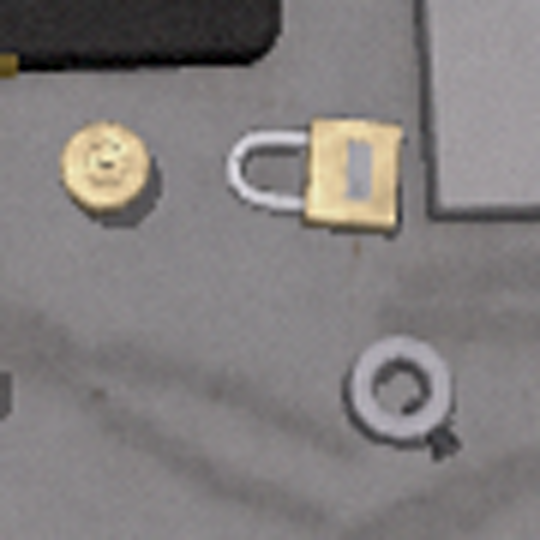

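Run:
```python
from h import *
import pickle
from scipy.optimize import least_squares
t,s=pickle.load(open("c.pkl","rb"))
px=lambda a:(180+(a[0]+.5)/6-.5,150+(a[1]+.5)/6-.5)
C=[px(a) for a in [(83,315),(597,380),(565,612),(47,545)]]
W=[atz(t,c,12)[:2] for c in C]; print(np.round(W,1))
loc=np.array([[-62,46],[143,46],[143,-46],[-62,-46]])
def f(p):
    c,sn=np.cos(p[2]),np.sin(p[2]); return (loc@np.array([[c,sn],[-sn,c]])+p[:2]-W).ravel()
q=least_squares(f,[500,-30,-1.7]); print(q.x,np.degrees(q.x[2]),np.round(q.fun,1))
print("top",atz(t,px((189,406)),110), "washer",atz(t,px((205,430)),72))
print("tip",atz(t,px((367,441)),76), "handle end",atz(t,px((628,470)),76))
px2=lambda a:(290+(a[0]+.5)/6-.5,170+(a[1]+.5)/6-.5)
c=atz(t,px2((402,387)),24);h=atz(t,px2((445,441)),12)
print("collar",c,h,np.linalg.norm((h-c)[:2]),np.degrees(np.arctan2(*(h-c)[[1,0]])))
sx=lambda a:(210+(a[0]+.5)/4-.5,190+(a[1]+.5)/4-.5)
print("collar side",atz(s,sx((365,70)),24))
for p in ([505,-30,0],c): print(np.hypot(*p[:2]))
print("padlock",atz(t,px2((315,175)),17),"cyl",atz(t,px2((105,165)),30),'bottle',atz(t,px((110,95)),122))
```

```text
[[ 570.3   31.4]
 [ 538.9 -168.9]
 [ 448.3 -154. ]
 [ 480.    45.1]]
[515.69753924 -21.60001894  -1.727691  ] -98.989402830528 [ 0.5  1.  -0.1 -1.1 -0.4 -1.7 -0.   1.7]
top [515.03258704 -21.68767695 110.        ] washer [512.81866867 -22.93790554  72.        ]
tip [506.34102631 -82.86495649  76.        ] handle end [ 492.83038991 -178.56752187   76.        ]
collar [ 481.91800702 -346.21710685   24.        ] [ 462.0417224  -363.65325141   12.        ] 26.440231232284138 -138.74167336926354
collar side [ 482.10572248 -347.1961697    24.        ]
505.8903043150758
593.3896279574602
padlock [ 567.69398175 -318.01486714   17.        ] cyl [ 571.11564766 -234.90419335   30.        ] bottle [627.48809271   4.7692903  122.        ]
```

```bash
cat >> h.py <<'E'
def plan(target,yaw,n,clo=0.0,turn=True):
    """print rows: constant rows from measured pose to target (mm, deg; tool vertical); n rows"""
    s=r.sense(); p=np.array(s["tool_pos"]); R=Ro.from_euler("xyz",s["tcp_rot"],degrees=True)
    G=Ro.from_euler("xyz",[180,0,yaw],degrees=True)
    rv=(R.inv()*G).as_rotvec()
    d=np.array(target,float)-p
    print("t%.2f"%s["time"],"pos",np.round(p,1),"rot",np.round(s["tcp_rot"],2),"F",np.round(s["ft_force"],1),"gap %.1f"%s["finger_gap"],"d",np.round(d,1),"rv",np.round(rv,3))
    Rc=R
    for i in range(n):
        loc=Rc.inv().apply(d/n)/1000
        print([[round(float(x),4) for x in loc],[round(float(x),3) for x in rv/n],clo],end=",\n")
        if turn: Rc=Rc*Ro.from_rotvec(rv/n)
E
python3 - <<'E'
from h import *
plan([330,330,300],120,7)
E
```

```text
t0.25 pos [207.2 562.8 230.8] rot [-1.7995e+02 -1.0000e-02  1.5979e+02] F [0.7 0.4 0.1] gap 85.4 d [ 122.8 -232.8   69.2] rv [-0.001  0.     0.694]
[[-0.028, -0.0252, -0.0099], [-0.0, 0.0, 0.099], 0.0],
[[-0.0303, -0.0223, -0.0099], [-0.0, 0.0, 0.099], 0.0],
[[-0.0324, -0.0192, -0.0099], [-0.0, 0.0, 0.099], 0.0],
[[-0.0341, -0.0159, -0.0099], [-0.0, 0.0, 0.099], 0.0],
[[-0.0355, -0.0124, -0.0099], [-0.0, 0.0, 0.099], 0.0],
[[-0.0366, -0.0088, -0.0099], [-0.0, 0.0, 0.099], 0.0],
[[-0.0373, -0.0052, -0.0099], [-0.0, 0.0, 0.099], 0.0],
```

>>> carry_out:
  increments:
    - [[-0.028,-0.025,-0.01],[0,0,0.1],0]
    - [[-0.03,-0.022,-0.01],[0,0,0.1],0]
    - [[-0.032,-0.019,-0.01],[0,0,0.1],0]
    - [[-0.034,-0.016,-0.01],[0,0,0.1],0]
    - [[-0.0355,-0.0124,-0.01],[0,0,0.1],0]
    - [[-0.0366,-0.009,-0.01],[0,0,0.1],0]
    - [[-0.037,-0.005,-0.01],[0,0,0.1],0]

```text
time: 0.95
tool_pos: [327.1, 323.7, 299.1]
tcp_rot: [-179.6, 0.2, 118.6]
ft_force: [0.6, -0.3, 0.4]
finger_gap: 85.2
```

Run:
```python
from h import *
plan([450,10,280],58,11)
```

```text
t0.95 pos [327.1 323.7 299.1] rot [-179.63    0.18  118.65] F [ 0.6 -0.3  0.4] gap 85.2 d [ 122.9 -313.7  -19.1] rv [-0.004  0.006  1.058]
[[-0.0304, -0.0039, 0.0019], [-0.0, 0.001, 0.096], 0.0],
[[-0.0306, -0.0009, 0.0018], [-0.0, 0.001, 0.096], 0.0],
[[-0.0306, 0.002, 0.0018], [-0.0, 0.001, 0.096], 0.0],
[[-0.0302, 0.005, 0.0018], [-0.0, 0.001, 0.096], 0.0],
[[-0.0296, 0.0078, 0.0018], [-0.0, 0.001, 0.096], 0.0],
[[-0.0287, 0.0106, 0.0018], [-0.0, 0.001, 0.096], 0.0],
[[-0.0276, 0.0133, 0.0018], [-0.0, 0.001, 0.096], 0.0],
[[-0.0262, 0.0159, 0.0018], [-0.0, 0.001, 0.096], 0.0],
[[-0.0245, 0.0184, 0.0017], [-0.0, 0.001, 0.096], 0.0],
[[-0.0226, 0.0206, 0.0017], [-0.0, 0.001, 0.096], 0.0],
[[-0.0205, 0.0227, 0.0017], [-0.0, 0.001, 0.096], 0.0],
```

Tracking is good.

>>> carry_out:
  increments:
    - [[-0.03,-0.004,0.002],[0,0.001,0.096],0]
    - [[-0.0305,-0.001,0.002],[0,0.001,0.096],0]
    - [[-0.0305,0.002,0.002],[0,0.001,0.096],0]
    - [[-0.03,0.005,0.002],[0,0.001,0.096],0]
    - [[-0.0296,0.008,0.002],[0,0.001,0.096],0]
    - [[-0.0287,0.0106,0.002],[0,0.001,0.096],0]
    - [[-0.0276,0.0133,0.002],[0,0.001,0.096],0]
    - [[-0.0262,0.016,0.002],[0,0.001,0.096],0]
    - [[-0.0245,0.0184,0.002],[0,0.001,0.096],0.2]
    - [[-0.0226,0.0206,0.002],[0,0.001,0.096],0.4]
    - [[-0.0205,0.0227,0.002],[0,0.001,0.096],0.4]

```text
time: 2.05
tool_pos: [447.4, -5.8, 279.4]
tcp_rot: [-180.0, -0.5, 55.5]
ft_force: [0.2, -0.3, 0.3]
finger_gap: 51.0
```

Run:
```python
from h import *
d=snap("wrist","w1"); t=snap("top","t1"); s=snap("side","s1"); 
print(ray(d,(280,210)))
print(proj(d,[[515.3,-21.7,110],[506,-83,76],[515,-22,72]]))
plan([515.3,-21.7,180],58,4)
```

```text
(array([485.44830814,  51.87731721, 422.48932622]), array([-0.14039849, -0.20949444, -0.96767781]))
[[354.14279727 168.64204633]
 [370.78156114 218.82043538]
 [346.1676717  163.66943457]]
t2.20 pos [447.2  -5.9 279. ] rot [-179.9    -0.5    55.55] F [ 0.6  0.5 -0.5] gap 51.3 d [ 68.1 -15.8 -99. ] rv [-0.001 -0.009 -0.043]
[[0.0062, 0.0163, 0.0248], [-0.0, -0.002, -0.011], 0.0],
[[0.006, 0.0164, 0.0248], [-0.0, -0.002, -0.011], 0.0],
[[0.0059, 0.0164, 0.0248], [-0.0, -0.002, -0.011], 0.0],
[[0.0058, 0.0165, 0.0248], [-0.0, -0.002, -0.011], 0.0],
```

View pics/w1.png

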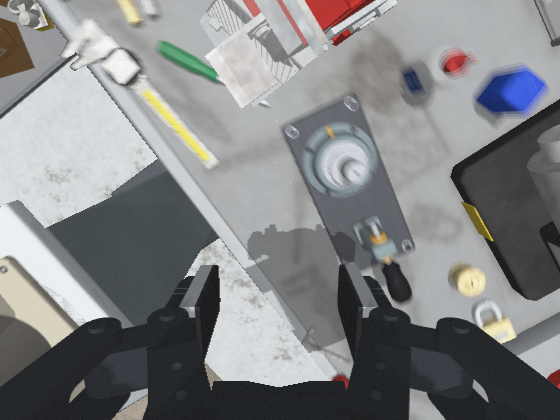

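View pics/s1.png

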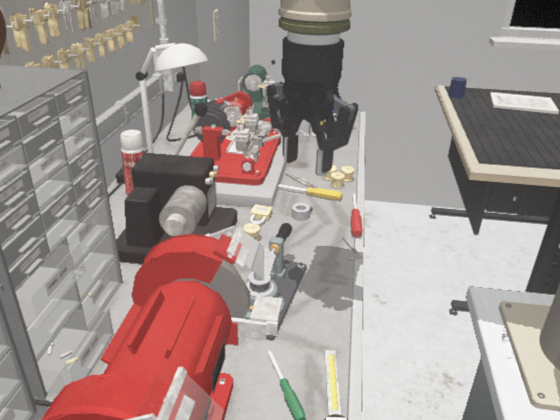

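Run:
```python
from h import *
import cv2
im=cv2.imread("pics/w1.png"); cv2.imwrite("pics/w1c.png",cv2.resize(im[110:270,280:430],None,fx=5,fy=5,interpolation=cv2.INTER_CUBIC)[:600*2:1][:800])
```

```text
(no output)
```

View pics/w1c.png

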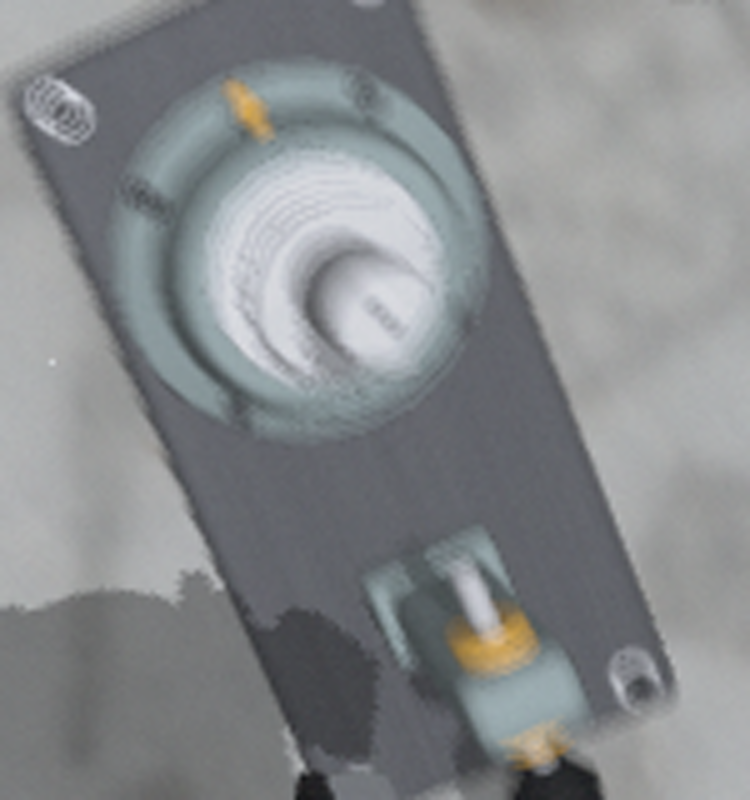

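>>> carry_out:
  increments:
    - [[0,0.01,0.02],[0,-0.001,-0.011],0.4]
    - [[0,0.01,0.02],[0,-0.002,-0.011],0.4]
    - [[0,0.01,0.02],[0,-0.002,-0.011],0.4]
    - [[0,0,0],[0,0,0],0.4]
    - [[0,0,0],[0,0,0],0.4]

```text
time: 2.7
tool_pos: [472.9, -18.7, 219.4]
tcp_rot: [-180.0, -0.4, 58.0]
ft_force: [1.6, 0.1, 0.2]
finger_gap: 51.5
```

Run:
```python
from h import *
d=snap("wrist","w2"); import pickle; pickle.dump(d,open("w2.pkl","wb"))
a=proj(d,[[515.3,-21.7,110],[506,-83,76],[515,-22,72]]);print(a)
x,y=a[0].astype(int); print(x-70,y-60);crop(d,"w2c",x-70,y-60,x+70,y+80,5)
plan([515.3,-21.7,180],58,4)
```

```text
[[332.69153163 187.37532425]
 [352.77606958 244.96406567]
 [325.82749807 178.9580831 ]]
262 127
t2.75 pos [472.7 -18.7 219.3] rot [-179.98   -0.36   57.99] F [ 0.  -0.6 -0.3] gap 51.3 d [ 42.6  -3.  -39.3] rv [-0.    -0.006 -0.   ]
[[0.0049, 0.0094, 0.0099], [-0.0, -0.002, -0.0], 0.0],
[[0.0049, 0.0094, 0.0099], [-0.0, -0.002, -0.0], 0.0],
[[0.005, 0.0094, 0.0098], [-0.0, -0.002, -0.0], 0.0],
[[0.005, 0.0094, 0.0098], [-0.0, -0.002, -0.0], 0.0],
```

View pics/w2c.png

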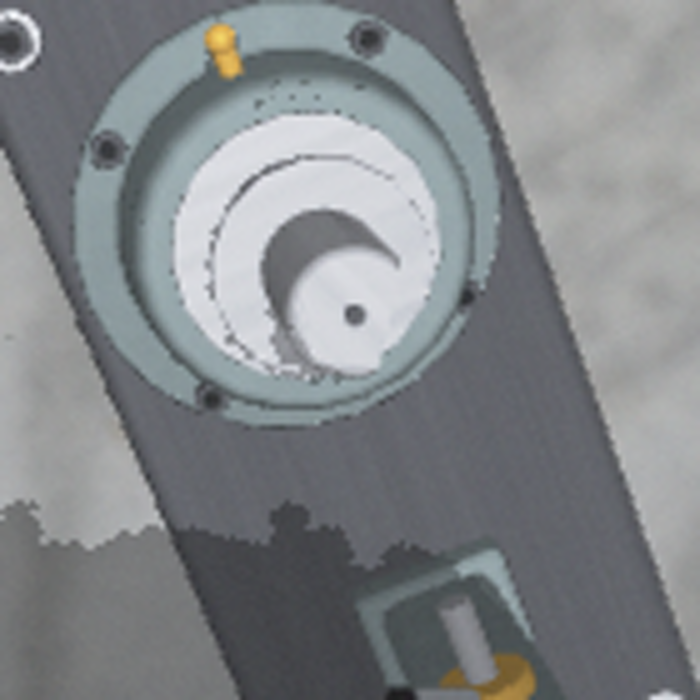

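Run:
```python
from h import *
import pickle
d=pickle.load(open("w2.pkl","rb")); t,s=pickle.load(open("c.pkl","rb"))
P=atz(d,(332.4,189.4),110); print(P)
px=lambda a:(262+(a[0]+.5)/5-.5,127+(a[1]+.5)/5-.5)
print("tip",atz(d,px((456,603)),76), "ang",np.degrees(np.arctan2(*(atz(d,px((456,603)),76)-P)[[1,0]])))
for a in [(400,265),(385,365),(404,300)]: q=atz(d,px(a),110)-P; print(q,np.hypot(*q[:2]),np.degrees(np.arctan2(q[1],q[0])))
plan([516,-23,140],54,4,0.4)
```

```text
[514.38493837 -22.88376106 110.        ]
tip [505.03271925 -84.8079184   76.        ] ang -98.58830433035544
[9.14747117 2.73193557 0.        ] 9.546711516167747 16.628504241968475
[ 0.09136075 -8.98432643  0.        ] 8.984790934641499 -89.41738481134915
[ 7.14318658 -2.03474344  0.        ] 7.427334341692879 -15.899652940406293
t2.75 pos [472.7 -18.7 219.3] rot [-179.98   -0.36   57.99] F [ 0.  -0.6 -0.3] gap 51.3 d [ 43.3  -4.3 -79.3] rv [-0.001 -0.006  0.07 ]
[[0.0047, 0.0098, 0.0199], [-0.0, -0.002, 0.017], 0.4],
[[0.0049, 0.0097, 0.0199], [-0.0, -0.002, 0.017], 0.4],
[[0.0051, 0.0096, 0.0198], [-0.0, -0.002, 0.017], 0.4],
[[0.0053, 0.0095, 0.0198], [-0.0, -0.002, 0.017], 0.4],
```

>>> carry_out:
  increments:
    - [[0.0047,0.0097,0.02],[0,-0.002,0.017],0.4]
    - [[0.0047,0.0096,0.02],[0,-0.002,0.017],0.4]
    - [[0.0047,0.0094,0.02],[0,-0.002,0.017],0.4]
    - [[0.005,0.0093,0.02],[0,0,0.017],0.4]
    - [[0,0,0],[0,0,0],0.4]

```text
time: 3.25
tool_pos: [519.8, -20.9, 146.3]
tcp_rot: [179.4, -0.4, 54.2]
ft_force: [-1.5, -0.4, 0.2]
finger_gap: 51.3
```

Run:
```python
from h import *
plan([514.7,-22.4,77],54,4,0.4)
```

```text
t3.25 pos [519.8 -20.9 146.3] rot [179.41  -0.39  54.17] F [-1.5 -0.4  0.2] gap 51.3 d [ -5.1  -1.5 -69.3] rv [ 0.01  -0.007  0.003]
[[-0.0012, -0.001, 0.0173], [0.003, -0.002, 0.001], 0.4],
[[-0.0011, -0.001, 0.0173], [0.003, -0.002, 0.001], 0.4],
[[-0.0011, -0.0009, 0.0173], [0.003, -0.002, 0.001], 0.4],
[[-0.0011, -0.0009, 0.0173], [0.003, -0.002, 0.001], 0.4],
```

>>> carry_out:
  increments:
    - [[-0.003,-0.003,0.008],[0.008,-0.006,0.002],0.4]
    - [[-0.001,-0.001,0.008],[0.002,0,0],0.4]
    - [[0,0,0],[0,0,0],0.4]

```text
time: 3.55
tool_pos: [514.7, -21.1, 133.1]
tcp_rot: [179.8, -0.1, 54.2]
ft_force: [-0.2, -0.2, 0.7]
finger_gap: 51.0
```

Run:
```python
from h import *
plan([514.7,-22.4,77],54,5,0.4)
```

```text
t3.55 pos [514.7 -21.1 133.1] rot [ 1.7984e+02 -1.3000e-01  5.4170e+01] F [-0.2 -0.2  0.7] gap 51.0 d [ -0.   -1.3 -56.1] rv [ 0.003 -0.002  0.003]
[[-0.0002, 0.0001, 0.0112], [0.001, -0.0, 0.001], 0.4],
[[-0.0002, 0.0001, 0.0112], [0.001, -0.0, 0.001], 0.4],
[[-0.0002, 0.0001, 0.0112], [0.001, -0.0, 0.001], 0.4],
[[-0.0002, 0.0001, 0.0112], [0.001, -0.0, 0.001], 0.4],
[[-0.0002, 0.0001, 0.0112], [0.001, -0.0, 0.001], 0.4],
```

>>> carry_out:
  increments:
    - [[-0.0002,0,0.011],[0.001,0,0.001],0.4]
    - [[-0.0002,0,0.011],[0.001,0,0.001],0.4]
    - [[-0.0002,0,0.011],[0.001,0,0],0.4]
    - [[-0.0002,0,0.011],[0,0,0],0.4]
    - [[-0.0002,0,0.007],[0,0,0],0.4]
    - [[0,0,0],[0,0,0],0.4]

```text
time: 4.15
tool_pos: [514.0, -22.0, 78.5]
tcp_rot: [180.0, -0.2, 54.0]
ft_force: [-0.5, -0.1, -0.6]
finger_gap: 51.1
```

Run:
```python
from h import *
d=snap("wrist","w3");snap("side","s3")
plan([514.7,-22.4,76],54,2,0.4)
```

```text
t4.25 pos [514.7 -22.1  79.8] rot [179.89  -0.2   54.05] F [-0.7  0.6  0.4] gap 50.8 d [-0.  -0.3 -3.8] rv [ 0.002 -0.004  0.001]
[[-0.0001, 0.0001, 0.0019], [0.001, -0.002, 0.0], 0.4],
[[-0.0001, 0.0001, 0.0019], [0.001, -0.002, 0.0], 0.4],
```

View pics/w3.png

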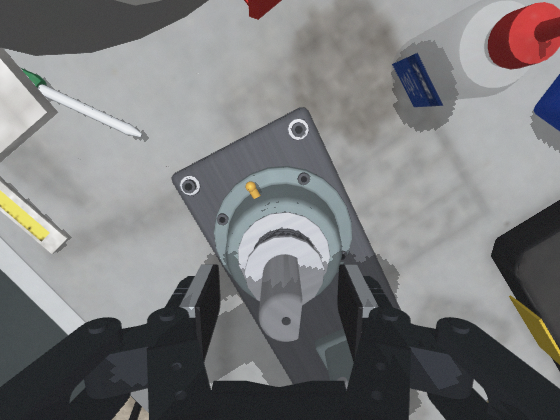

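View pics/s3.png

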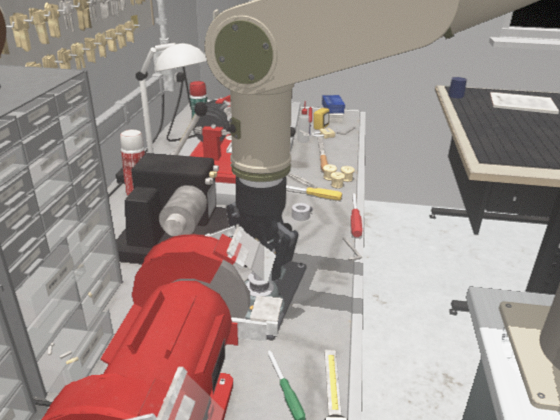

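>>> carry_out:
  increments:
    - [[0,0,0.003],[0,0,0],0.6]
    - [[0,0,0.001],[0,0,0],0.8]
    - [[0,0,0],[0,0,0],1]
    - [[0,0,0],[0,0,0],1]
    - [[0,0,0],[0,0,0],1]
  newtons: 20

```text
time: 4.75
tool_pos: [514.9, -21.6, 76.8]
tcp_rot: [179.9, -0.2, 54.1]
ft_force: [1.6, -0.4, -2.2]
finger_gap: 14.6
```

Run:
```python
from h import *
plan([514.7,-22.4,76],54,1,0.4)
print(r.sense()["wrist_torque"])
```

```text
t4.75 pos [514.9 -21.6  76.8] rot [179.91  -0.24  54.06] F [ 1.6 -0.4 -2.2] gap 14.6 d [-0.2 -0.8 -0.8] rv [ 0.002 -0.004  0.001]
[[-0.0008, 0.0004, 0.0008], [0.002, -0.004, 0.001], 0.4],
[ 0.00748481  0.04037862 -0.05067316]
```

>>> carry_out:
  increments:
    - [[0,0,0],[0,0,0.05],1]
    - [[0,0,0],[0,0,0.1],1]
    - [[0,0,0],[0,0,0.1],1]
    - [[0,0,0],[0,0,0.1],1]
    - [[0,0,0],[0,0,0.1],1]
    - [[0,0,0],[0,0,0.1],1]
  newtons: 40

```text
time: 5.35
tool_pos: [516.2, -21.2, 76.9]
tcp_rot: [-180.0, -0.4, 21.5]
ft_force: [1.5, 0.3, -2.2]
finger_gap: 14.0
```

Run:
```python
from h import *
plan([514.9,-21.6,76.8],-8.7,6,1)
print(r.sense()["wrist_torque"])
```

```text
t5.35 pos [516.2 -21.2  76.9] rot [-179.98   -0.42   21.48] F [ 1.5  0.3 -2.2] gap 14.0 d [-1.3 -0.4 -0.1] rv [-0.002 -0.007  0.527]
[[-0.0002, -0.0, 0.0], [-0.0, -0.001, 0.088], 1],
[[-0.0002, 0.0, 0.0], [-0.0, -0.001, 0.088], 1],
[[-0.0002, 0.0, 0.0], [-0.0, -0.001, 0.088], 1],
[[-0.0002, 0.0, 0.0], [-0.0, -0.001, 0.088], 1],
[[-0.0002, 0.0001, 0.0], [-0.0, -0.001, 0.088], 1],
[[-0.0002, 0.0001, 0.0], [-0.0, -0.001, 0.088], 1],
[ 0.06658134 -0.0615237   0.04498595]
```

>>> carry_out:
  increments:
    - [[0,0,0],[0,-0.001,0.09],1]
    - [[0,0,0],[0,-0.001,0.09],1]
    - [[0,0,0],[0,-0.001,0.09],1]
    - [[0,0,0],[0,-0.001,0.09],1]
    - [[0,0,0],[0,-0.001,0.09],1]
    - [[0,0,0],[0,-0.001,0.07],1]
    - [[0,0,0],[0,0,0],1]

```text
time: 6.05
tool_pos: [517.4, -21.7, 76.9]
tcp_rot: [-179.9, -0.2, -9.7]
ft_force: [-1.0, 0.2, -1.2]
finger_gap: 14.5
```

Run:
```python
from h import *
plan([514.9,-21.6,76.8],-8.7,1,1)
print(r.sense()["wrist_torque"])
d=snap("wrist","w4")
```

```text
t6.05 pos [517.4 -21.7  76.9] rot [-179.88   -0.19   -9.7 ] F [-1.   0.2 -1.2] gap 14.5 d [-2.5  0.1 -0.1] rv [-0.002 -0.003 -0.017]
[[-0.0025, 0.0004, 0.0001], [-0.002, -0.003, -0.017], 1],
[0.04862511 0.16387443 0.01458155]
```

View pics/w4.png

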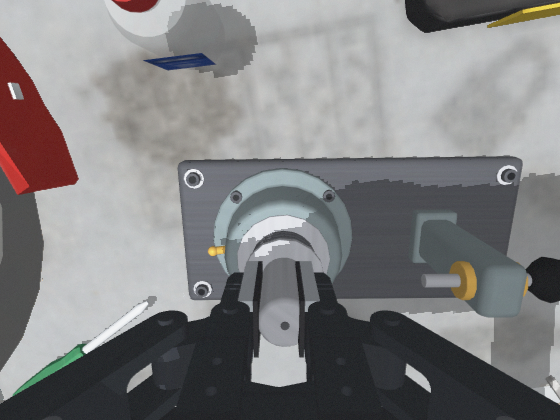

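Run:
```python
from h import *
d=snap("wrist","w5")
a=atz(d,(193.5,178.5),12);b=atz(d,(508,175),12);c=atz(d,(202.5,289.5),12)
print(a,b,c,np.linalg.norm(a-b),np.linalg.norm(a-c),np.degrees(np.arctan2(*(b-a)[[1,0]])),np.degrees(np.arctan2(*(a-c)[[1,0]]))-90)
# bolts symmetric? y centre -> mid of a,c
P=atz(d,(285,325.5),110); T=atz(d,(424,281),76); print(P,T,np.linalg.norm((T-P)[:2]),np.degrees(np.arctan2(*(T-P)[[1,0]])))
crop(d,"w5c",170,140,550,330,2)
print(r.sense()["tool_pos"],r.sense()["tcp_rot"])
```

```text
[557.81085658  22.90081888  12.        ] [ 529.21694982 -160.17219308   12.        ] [486.05513322  33.92463633  12.        ] 185.29257732353165 72.59757837419805 -98.87722173689359 -98.73405234150411
[514.41047157 -23.30294288 110.        ] [504.53801867 -84.76152942  76.        ] 62.24647126602384 -99.12579610671784
[517.38376175 -21.67084198  76.86835267] [-179.87985115   -0.18828454   -9.51506025]
```

View pics/w5c.png

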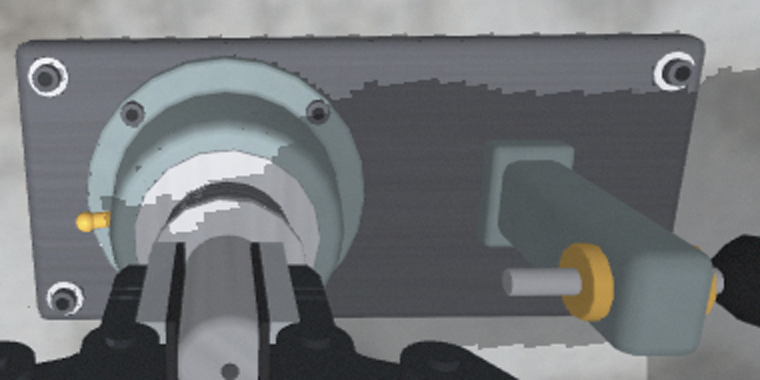

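>>> carry_out:
  increments:
    - [[0,0,0],[-0.002,-0.002,-0.012],1]
    - [[0,0,0],[0,0,0],1]
    - [[0,0,0],[0,0,0],0.4]
    - [[0,0,0],[0,0,0],0.4]
    - [[0,0,0],[0,0,0],0.4]
  newtons: 20

```text
time: 6.65
tool_pos: [518.0, -21.8, 77.5]
tcp_rot: [180.0, -0.2, -8.5]
ft_force: [-0.3, -0.3, -0.4]
finger_gap: 51.4
```

Run:
```python
from h import *
plan([514.9,-23,76.8],-8.9,1,1)
d=snap("wrist","w6"); crop(d,"w6c",210,230,360,360,5)
p=(285,325.5)
```

```text
t6.65 pos [518.  -21.8  77.5] rot [ 1.7999e+02 -1.5000e-01 -8.5000e+00] F [-0.3 -0.3 -0.4] gap 51.4 d [-3.1 -1.2 -0.7] rv [ 0.    -0.003  0.007]
[[-0.0029, 0.0017, 0.0007], [0.0, -0.003, 0.007], 1],
```

View pics/w6c.png

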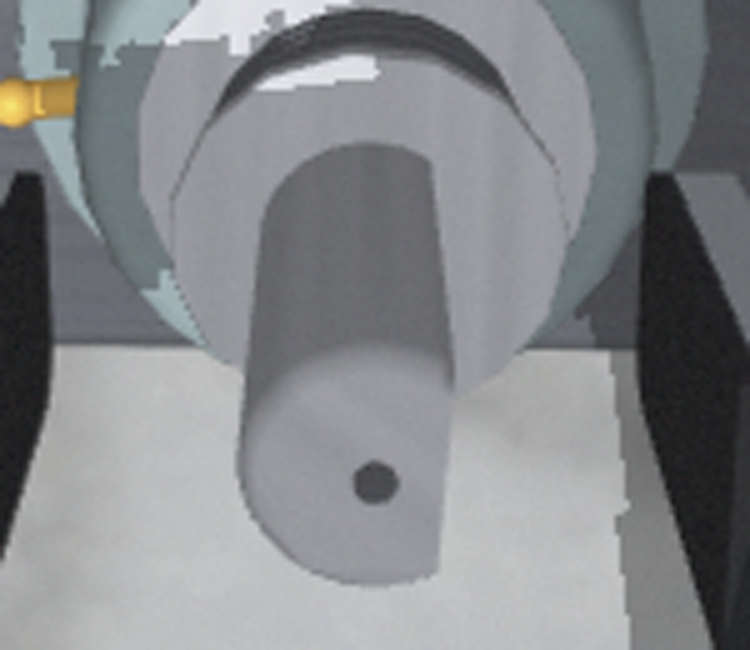

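Run:
```python
from h import *
d=r.snapshot("wrist")
px=lambda a:(210+(a[0]+.5)/5-.5,230+(a[1]+.5)/5-.5)
P=atz(d,px((376,483)),110); print("axis",P)
A=[atz(d,px(a),109) for a in [(452,405),(446,490),(439,570)]]
for a in A: print(a-P)
v=A[0]-A[2]; print(np.degrees(np.arctan2(v[1],v[0]))-90)
# flat bottom at z=72 : line right edge
B=[atz(d,px((430,160)),72)]; print(B[0]-P)
```

```text
axis [514.45289817 -23.22214194 110.        ]
[ 4.79263407 -6.136172   -1.        ]
[-1.9606891  -4.81076121 -1.        ]
[-8.49235519 -3.4285683  -1.        ]
-101.51963748468424
[  7.49803234  -6.66633135 -38.        ]
```

>>> carry_out:
  increments:
    - [[-0.001,0,-0.03],[0,0,0],0.4]
    - [[-0.001,0,-0.03],[0,0,0],0.4]
    - [[-0.03,0,-0.02],[0,0,0],0.4]
    - [[-0.03,0,0],[0,0,0],0.4]
    - [[0,0,0],[0,0,0],0.4]
    - [[0,0,0],[0,0,0],0.4]

```text
time: 7.35
tool_pos: [454.6, -12.4, 160.5]
tcp_rot: [180.0, -0.1, -8.5]
ft_force: [0.4, 0.1, 0.7]
finger_gap: 51.4
```

Run:
```python
from h import *
import pickle
d=snap("wrist","w7"); pickle.dump(d,open("w7.pkl","wb"))
x,y=proj(d,[[514.5,-23,110]])[0].astype(int); print(x-50,y-45); crop(d,"w7c",x-50,y-45,x+50,y+45,8)
plan([514.9,-23,76.8],-8.9,1,1)
```

```text
232 85
t7.40 pos [454.4 -12.4 160.1] rot [ 1.7999e+02 -8.0000e-02 -8.5000e+00] F [-0.2 -0.2 -0.1] gap 51.1 d [ 60.5 -10.6 -83.3] rv [ 0.    -0.001  0.007]
[[0.0613, 0.0016, 0.0834], [0.0, -0.001, 0.007], 1],
```

View pics/w7c.png

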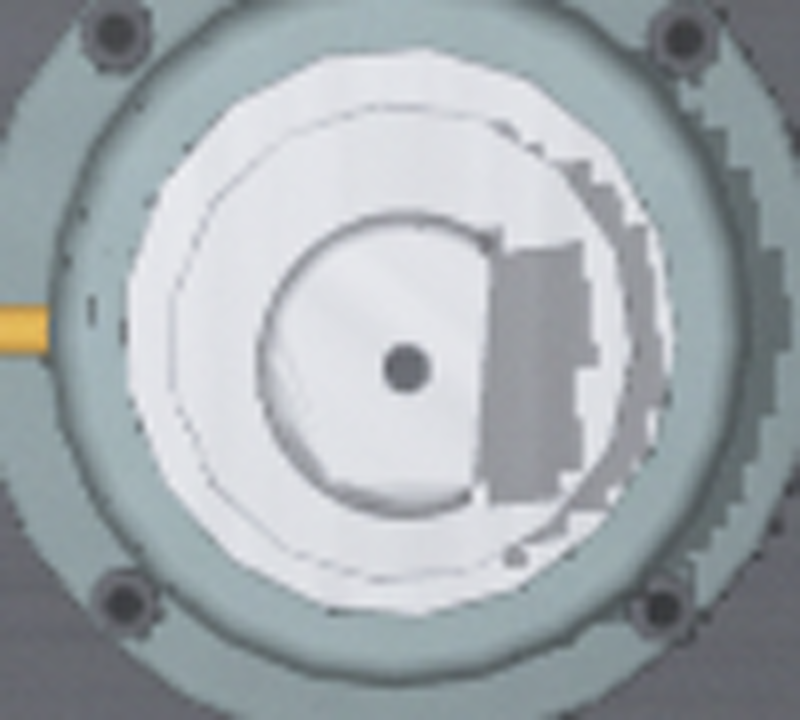

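Run:
```python
from h import *
import pickle
d=pickle.load(open("w7.pkl","rb"))
px=lambda a:(232+(a[0]+.5)/8-.5,85+(a[1]+.5)/8-.5)
P=atz(d,px((406,368)),110); print("axis",P)
A=[atz(d,px(a),109) for a in [(493,250),(485,365),(476,485)]]
for a in A: print((a-P)[:2])
v=A[0]-A[2]; print("flat",np.degrees(np.arctan2(v[1],v[0]))-90)
h=[atz(d,px(a),50) for a in [(115,35),(683,38),(660,605),(125,603)]]
print("housing ctr",np.mean(h,0),[round(float(np.degrees(np.arctan2(*(b-a)[[1,0]]))),1) for a,b in ((h[0],h[1]),(h[3],h[2]))])
im=d["image"]; crop(d,"w7d",170,60,560,260,2)
```

```text
axis [514.31136525 -23.0770713  110.        ]
[ 6.58792808 -6.7594954 ]
[-0.62734592 -5.23157938]
[-8.31994471 -3.55779555]
flat -102.12104870286628
housing ctr [515.12489311 -22.92971125  50.        ] [-98.8, -98.7]
```

View pics/w7d.png

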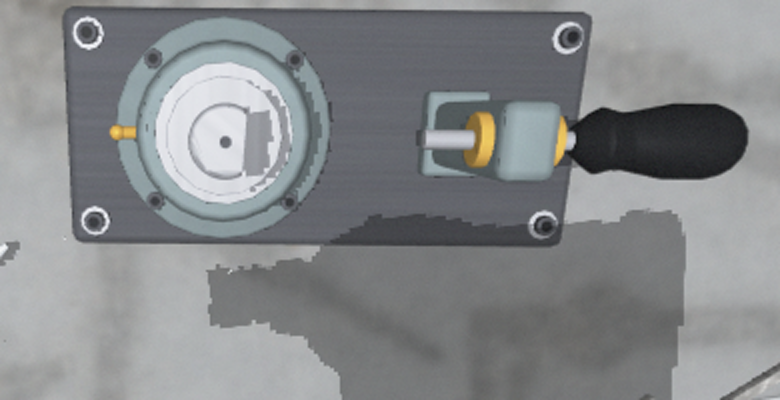

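Run:
```python
from h import *
plan([514.8,-21,130],-12,2,.4)
```

```text
t7.40 pos [454.4 -12.4 160.1] rot [ 1.7999e+02 -8.0000e-02 -8.5000e+00] F [-0.2 -0.2 -0.1] gap 51.1 d [ 60.4  -8.6 -30.1] rv [ 0.    -0.001  0.061]
[[0.0305, -0.0002, 0.0151], [0.0, -0.001, 0.031], 0.4],
[[0.0305, -0.0011, 0.0151], [0.0, -0.001, 0.031], 0.4],
```

>>> carry_out:
  increments:
    - [[0.0305,0,0.01],[0,0,0.031],0.4]
    - [[0.03,-0.001,0.015],[0,0,0.031],0.4]
    - [[0,0,0.015],[0,0,0],0.4]
    - [[0,0,0],[0,0,0],0.4]

```text
time: 7.8
tool_pos: [518.9, -22.0, 118.5]
tcp_rot: [-180.0, -0.2, -12.2]
ft_force: [-1.1, -0.3, 0.1]
finger_gap: 51.4
```

Run:
```python
from h import *
plan([514.8,-21,77],-12,3,.4)
```

```text
t7.80 pos [518.9 -22.  118.5] rot [-1.80e+02 -1.60e-01 -1.22e+01] F [-1.1 -0.3  0.1] gap 51.4 d [ -4.1   1.  -41.5] rv [-0.    -0.003 -0.004]
[[-0.0014, -0.0001, 0.0138], [-0.0, -0.001, -0.001], 0.4],
[[-0.0014, -0.0001, 0.0138], [-0.0, -0.001, -0.001], 0.4],
[[-0.0014, -0.0001, 0.0138], [-0.0, -0.001, -0.001], 0.4],
```

>>> carry_out:
  increments:
    - [[-0.002,0,0.013],[0,-0.001,-0.001],0.4]
    - [[-0.001,0,0.014],[0,-0.001,-0.001],0.4]
    - [[-0.001,0,0.014],[0,-0.001,0],0.4]
    - [[0,0,0],[0,0,0],0.7]
    - [[0,0,0],[0,0,0],1]
    - [[0,0,0],[0,0,0],1]
    - [[0,0,0],[0,0,0],1]
  newtons: 60

```text
time: 8.5
tool_pos: [514.0, -20.9, 74.1]
tcp_rot: [-180.0, 0.1, -12.1]
ft_force: [2.4, -1.2, -6.3]
finger_gap: 13.6
```

Run:
```python
from h import *
plan([514.8,-21,77],-8.5,1,1)
```

```text
t8.50 pos [514.  -20.9  74.1] rot [-1.7999e+02  1.0000e-01 -1.2060e+01] F [ 2.4 -1.2 -6.3] gap 13.6 d [ 0.8 -0.1  2.9] rv [-0.     0.002 -0.062]
[[0.0008, -0.0001, -0.0029], [-0.0, 0.002, -0.062], 1],
```

>>> carry_out:
  increments:
    - [[0,0,-0.001],[0,0,-0.034],1]
    - [[0,0,-0.001],[0,0,-0.034],1]
    - [[0,0,0],[0,0,0],1]
    - [[0,0,0],[0,0,0],1]

```text
time: 8.9
tool_pos: [513.9, -21.0, 74.2]
tcp_rot: [-180.0, 0.1, -8.1]
ft_force: [1.6, -0.4, -4.8]
finger_gap: 13.9
```

Run:
```python
from h import *
plan([514.8,-21,77],-8.5,1,1)
```

```text
t8.90 pos [513.9 -21.   74.2] rot [-1.7996e+02  6.0000e-02 -8.0900e+00] F [ 1.6 -0.4 -4.8] gap 13.9 d [0.9 0.  2.8] rv [-0.001  0.001  0.007]
[[0.0009, -0.0002, -0.0028], [-0.001, 0.001, 0.007], 1],
```

Release, rise, back off and look again.

>>> carry_out:
  increments:
    - [[0,0,0],[0,0,0],0.4]
    - [[0,0,0],[0,0,0],0.4]
    - [[0,0,0],[0,0,0],0.4]
    - [[0,0,-0.03],[0,0,0],0.4]
    - [[0,0,-0.03],[0,0,0],0.4]
    - [[-0.03,0,-0.025],[0,0,0],0.3]
    - [[-0.03,0,0],[0,0,0],0.2]
    - [[0,0,0],[0,0,0],0]
    - [[0,0,0],[0,0,0],0]

```text
time: 9.8
tool_pos: [454.9, -12.9, 166.3]
tcp_rot: [180.0, -0.3, -8.2]
ft_force: [-0.6, -1.0, 0.2]
finger_gap: 85.2
```

Run:
```python
from h import *
import pickle
d=snap("wrist","w8"); pickle.dump(d,open("w8.pkl","wb"))
x,y=proj(d,[[514.5,-23,110]])[0].astype(int); print(x-50,y-45); crop(d,"w8c",x-50,y-45,x+50,y+30,8)
plan([481.9,-346.5,150],41.3,12,0)
```

```text
231 85
t9.85 pos [454.7 -12.9 165.9] rot [179.98  -0.21  -8.17] F [ 0.4 -0.  -1. ] gap 85.1 d [  27.2 -333.6  -15.9] rv [ 0.002 -0.003 -0.863]
[[0.0062, 0.0272, 0.0014], [0.0, -0.0, -0.072], 0],
[[0.0042, 0.0276, 0.0014], [0.0, -0.0, -0.072], 0],
[[0.0022, 0.0278, 0.0013], [0.0, -0.0, -0.072], 0],
[[0.0002, 0.0279, 0.0013], [0.0, -0.0, -0.072], 0],
[[-0.0018, 0.0278, 0.0013], [0.0, -0.0, -0.072], 0],
[[-0.0038, 0.0276, 0.0013], [0.0, -0.0, -0.072], 0],
[[-0.0058, 0.0273, 0.0013], [0.0, -0.0, -0.072], 0],
[[-0.0077, 0.0268, 0.0013], [0.0, -0.0, -0.072], 0],
[[-0.0096, 0.0262, 0.0013], [0.0, -0.0, -0.072], 0],
[[-0.0115, 0.0254, 0.0013], [0.0, -0.0, -0.072], 0],
[[-0.0133, 0.0245, 0.0013], [0.0, -0.0, -0.072], 0],
[[-0.015, 0.0235, 0.0013], [0.0, -0.0, -0.072], 0],
```

View pics/w8c.png

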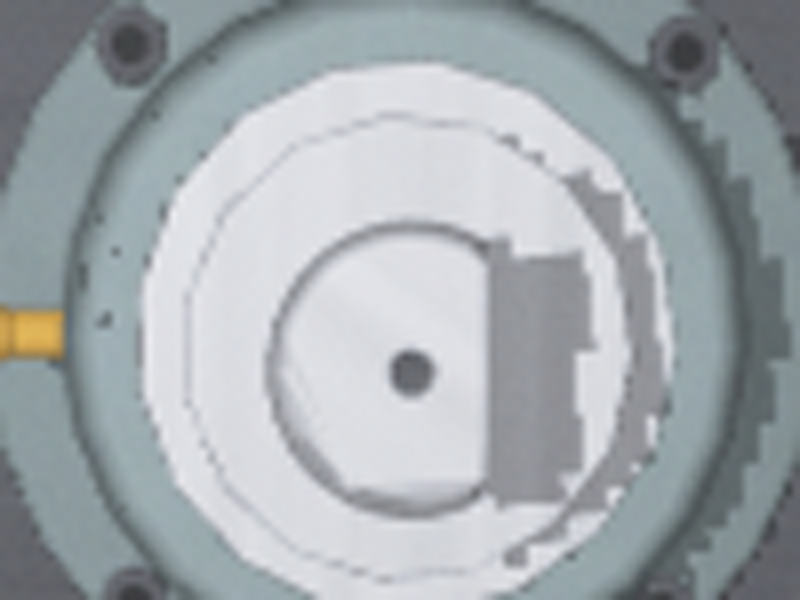

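>>> carry_out:
  increments:
    - [[0.001,0.028,0],[0,0,-0.072],0]
    - [[-0.001,0.0285,0],[0,0,-0.072],0]
    - [[-0.003,0.0285,0],[0,0,-0.072],0]
    - [[-0.005,0.0285,0],[0,0,-0.072],0]
    - [[-0.007,0.028,0],[0,0,-0.072],0]
    - [[-0.009,0.028,0],[0,0,-0.072],0]
    - [[-0.011,0.027,0],[0,0,-0.072],0]
    - [[-0.013,0.026,0],[0,0,-0.072],0]
    - [[-0.015,0.026,0],[0,0,-0.072],0]
    - [[-0.016,0.025,0],[0,0,-0.072],0]
    - [[-0.018,0.024,0],[0,0,-0.072],0]
    - [[-0.015,0.02,0],[0,0,-0.06],0]

```text
time: 11.05
tool_pos: [435.0, -371.6, 161.1]
tcp_rot: [-179.9, -0.1, 42.8]
ft_force: [-0.2, -0.7, -0.0]
finger_gap: 85.3
```

>>> carry_out:
  increments:
    - [[0,0,0],[0,0,0],0]
    - [[0,0,0],[0,0,0],0]

```text
time: 11.25
tool_pos: [434.8, -375.1, 159.3]
tcp_rot: [-179.8, -0.1, 42.7]
ft_force: [-0.7, 0.2, 0.0]
finger_gap: 85.1
```

Run:
```python
from h import *
import pickle
d=snap("wrist","w9"); pickle.dump(d,open("w9.pkl","wb"))
print(proj(d,[[482,-346.5,24]]))
plan([481.9,-346.5,90],41.3,4,0)
```

```text
[[295.17871438 135.58392643]]
t11.30 pos [ 434.7 -374.9  159.3] rot [-1.7986e+02 -1.0000e-01  4.2680e+01] F [-0.8  0.1 -0.5] gap 85.5 d [ 47.2  28.4 -69.3] rv [-0.002 -0.002  0.024]
[[0.0135, 0.0028, 0.0174], [-0.001, -0.0, 0.006], 0],
[[0.0135, 0.0027, 0.0173], [-0.001, -0.0, 0.006], 0],
[[0.0135, 0.0026, 0.0173], [-0.001, -0.0, 0.006], 0],
[[0.0135, 0.0025, 0.0173], [-0.001, -0.0, 0.006], 0],
```

View pics/w9.png

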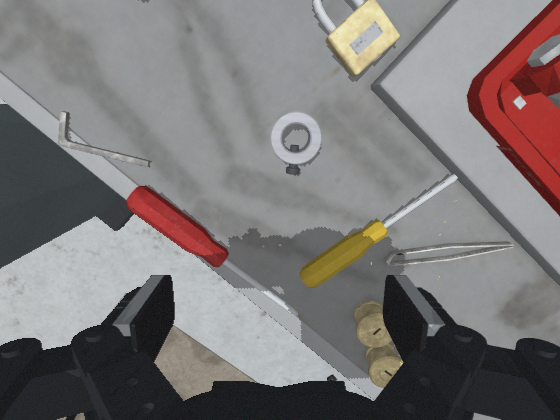

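Run:
```python
from h import *
import pickle
d=pickle.load(open("w9.pkl","rb")); crop(d,"w9c",255,95,335,195,8) 
crop(d,"w9c",255,100,355,175,8)
```

```text
(no output)
```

View pics/w9c.png

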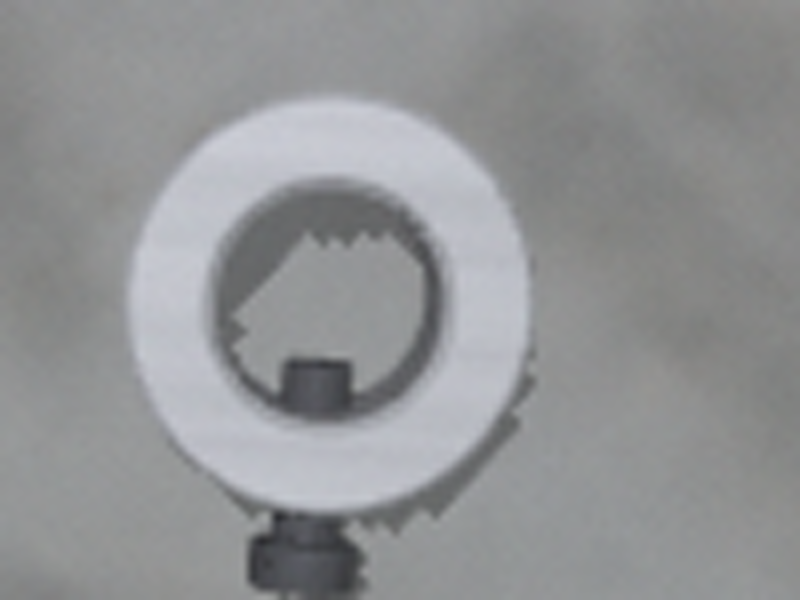

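Run:
```python
from h import *
import pickle
d=pickle.load(open("w9.pkl","rb"))
px=lambda a:(255+(a[0]+.5)/8-.5,100+(a[1]+.5)/8-.5)
C=atz(d,px((329,304)),24); tip=atz(d,px((318,362)),13); hd=atz(d,px((304,560)),13)
print(C,tip-C,hd-C)
for a,b in ((C,hd),(tip,hd),(C,tip)): print(np.degrees(np.arctan2(*(b-a)[[1,0]])),np.linalg.norm((b-a)[:2]))
```

```text
[ 481.18869112 -347.80477537   24.        ] [ -5.04225234  -3.91610831 -11.        ] [-20.46127343 -16.52416779 -11.        ]
-141.07626175225275 26.300415046445554
-140.72729833964374 19.9175644948351
-142.1649946757176 6.384372554825732
```

Run:
```python
from h import *
plan([481.3,-347.6,60],39,4,0.2)
```

```text
t11.30 pos [ 434.7 -374.9  159.3] rot [-1.7986e+02 -1.0000e-01  4.2680e+01] F [-0.8  0.1 -0.5] gap 85.5 d [ 46.6  27.3 -99.3] rv [-0.003 -0.002  0.064]
[[0.0131, 0.0029, 0.0249], [-0.001, -0.0, 0.016], 0.2],
[[0.0132, 0.0027, 0.0248], [-0.001, -0.0, 0.016], 0.2],
[[0.0133, 0.0025, 0.0248], [-0.001, -0.0, 0.016], 0.2],
[[0.0133, 0.0022, 0.0248], [-0.001, -0.0, 0.016], 0.2],
```

>>> carry_out:
  increments:
    - [[0.013,0.003,0.022],[0,0,0.016],0.2]
    - [[0.013,0.003,0.022],[0,0,0.016],0.2]
    - [[0.013,0.002,0.022],[0,0,0.016],0.2]
    - [[0.012,0.002,0.02],[0,0,0.016],0.2]
    - [[0,0,0],[0,0,0],0.2]
    - [[0,0,0],[0,0,0],0.2]

```text
time: 11.9
tool_pos: [483.1, -343.0, 71.8]
tcp_rot: [-179.9, -0.1, 38.9]
ft_force: [0.5, 0.1, 0.3]
finger_gap: 68.3
```

Run:
```python
from h import *
d=snap("wrist","w10"); print(proj(d,[[481.2,-347.8,24]]))
plan([481.3,-347.6,3],39,4,0.2)
```

```text
[[285.48021779 248.76480073]]
t11.95 pos [ 482.9 -342.9   71.8] rot [-1.7988e+02 -1.3000e-01  3.8880e+01] F [-0.5  0.4 -0.9] gap 68.3 d [ -1.6  -4.7 -68.8] rv [-0.002 -0.002 -0.002]
[[-0.0011, 0.0007, 0.0172], [-0.001, -0.001, -0.001], 0.2],
[[-0.0011, 0.0007, 0.0172], [-0.001, -0.001, -0.001], 0.2],
[[-0.0011, 0.0007, 0.0172], [-0.001, -0.001, -0.001], 0.2],
[[-0.001, 0.0007, 0.0172], [-0.001, -0.001, -0.001], 0.2],
```

View pics/w10.png

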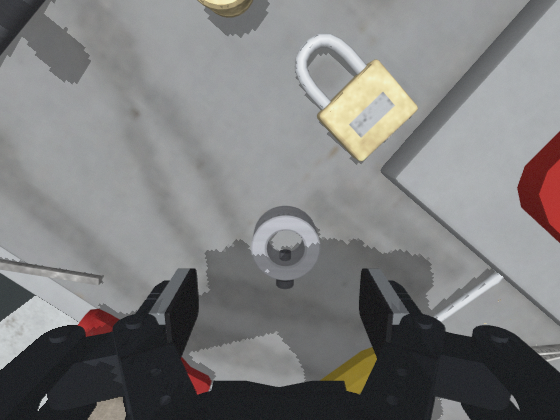

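>>> carry_out:
  increments:
    - [[-0.002,0.001,0.017],[-0.001,-0.001,0],0.2]
    - [[-0.001,0.001,0.017],[-0.001,-0.001,0],0.2]
    - [[-0.001,0.001,0.017],[0,0,0],0.2]
    - [[0,0,0.01],[0,0,0],0.2]
    - [[0,0,0],[0,0,0],0.2]

```text
time: 12.45
tool_pos: [482.4, -351.6, 11.6]
tcp_rot: [179.5, -0.0, 38.8]
ft_force: [0.1, -0.1, 0.5]
finger_gap: 68.4
```

Run:
```python
from h import *
plan([481.3,-347.6,3],39,2,0.2)
```

```text
t12.45 pos [ 482.4 -351.6   11.6] rot [ 1.7953e+02 -5.0000e-02  3.8810e+01] F [ 0.1 -0.1  0.5] gap 68.4 d [-1.1  4.  -8.6] rv [ 0.008 -0.001 -0.003]
[[0.0008, -0.0019, 0.0043], [0.004, -0.0, -0.002], 0.2],
[[0.0009, -0.0019, 0.0043], [0.004, -0.0, -0.002], 0.2],
```

>>> carry_out:
  increments:
    - [[0.001,-0.003,0.004],[0.007,0,-0.003],0.2]
    - [[0,0,0.003],[0,0,0],0.2]
    - [[0,0,0],[0,0,0],0.2]

```text
time: 12.75
tool_pos: [481.6, -349.5, 5.5]
tcp_rot: [179.9, -0.1, 39.0]
ft_force: [-0.6, 0.1, 0.2]
finger_gap: 68.4
```

Run:
```python
from h import *
plan([481.3,-347.6,3],39,2,0.2)
```

```text
t12.75 pos [ 481.6 -349.5    5.5] rot [ 1.7985e+02 -6.0000e-02  3.8970e+01] F [-0.6  0.1  0.2] gap 68.4 d [-0.3  1.9 -2.5] rv [ 0.003 -0.001 -0.001]
[[0.0005, -0.0008, 0.0012], [0.001, -0.001, -0.0], 0.2],
[[0.0005, -0.0008, 0.0012], [0.001, -0.001, -0.0], 0.2],
```

>>> carry_out:
  increments:
    - [[0.001,-0.0015,0.002],[0.002,0,0],0.3]
    - [[0,0,0],[0,0,0],0.45]
    - [[0,0,0],[0,0,0],0.6]
    - [[0,0,0],[0,0,0],1]
    - [[0,0,0],[0,0,0],1]
    - [[0,0,0],[0,0,0],1]
  newtons: 50

```text
time: 13.35
tool_pos: [482.4, -348.0, 5.0]
tcp_rot: [179.8, -0.1, 39.0]
ft_force: [-0.8, 0.4, -0.9]
finger_gap: 38.6
```

Run:
```python
from h import *
d=snap("wrist","w11")
plan([481.3,-347.6,100],39,4,1)
```

```text
t13.40 pos [ 482.4 -348.     5. ] rot [ 1.7984e+02 -9.0000e-02  3.8990e+01] F [-0.5  0.4 -1.7] gap 38.6 d [-1.1  0.4 95. ] rv [ 0.003 -0.001 -0.   ]
[[-0.0001, -0.0002, -0.0237], [0.001, -0.0, -0.0], 1],
[[-0.0001, -0.0002, -0.0237], [0.001, -0.0, -0.0], 1],
[[-0.0001, -0.0002, -0.0237], [0.001, -0.0, -0.0], 1],
[[-0.0001, -0.0002, -0.0237], [0.001, -0.0, -0.0], 1],
```

View pics/w11.png

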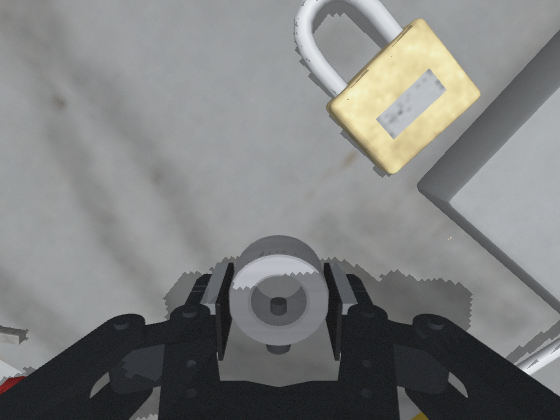

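>>> carry_out:
  increments:
    - [[0,0,-0.01],[0.002,0,0],1]
    - [[0,0,-0.025],[0.001,0,0],1]
    - [[0,0,-0.04],[0,0,0],1]
    - [[0,0,-0.04],[0,0,0],1]
    - [[0,0,-0.03],[0,0,0],1]
    - [[0,0,-0.015],[0,0,0],1]
    - [[0,0,0],[0,0,0],1]
  newtons: 70

```text
time: 14.1
tool_pos: [480.7, -347.0, 172.9]
tcp_rot: [-179.7, -0.0, 39.0]
ft_force: [0.5, 0.3, -2.1]
finger_gap: 38.3
```

Run:
```python
from h import *
d=snap("wrist","w12"); crop(d,"w12c",200,220,360,370,5)
# aim: 
plan([514.5,-23,165],81.1,12,1)
```

```text
t14.15 pos [ 480.4 -346.8  171.6] rot [-1.7968e+02 -4.0000e-02  3.8980e+01] F [ 0.9  0.6 -1.2] gap 38.1 d [ 34.1 323.8  -6.6] rv [-0.005 -0.003 -0.735]
[[0.0192, -0.0192, 0.0007], [-0.0, -0.0, -0.061], 1],
[[0.0203, -0.018, 0.0007], [-0.0, -0.0, -0.061], 1],
[[0.0214, -0.0167, 0.0006], [-0.0, -0.0, -0.061], 1],
[[0.0224, -0.0154, 0.0006], [-0.0, -0.0, -0.061], 1],
[[0.0233, -0.014, 0.0006], [-0.0, -0.0, -0.061], 1],
[[0.0241, -0.0125, 0.0006], [-0.0, -0.0, -0.061], 1],
[[0.0248, -0.011, 0.0006], [-0.0, -0.0, -0.061], 1],
[[0.0254, -0.0095, 0.0006], [-0.0, -0.0, -0.061], 1],
[[0.026, -0.0079, 0.0006], [-0.0, -0.0, -0.061], 1],
[[0.0264, -0.0063, 0.0006], [-0.0, -0.0, -0.061], 1],
[[0.0267, -0.0047, 0.0006], [-0.0, -0.0, -0.061], 1],
[[0.027, -0.003, 0.0006], [-0.0, -0.0, -0.061], 1],
```

View pics/w12c.png

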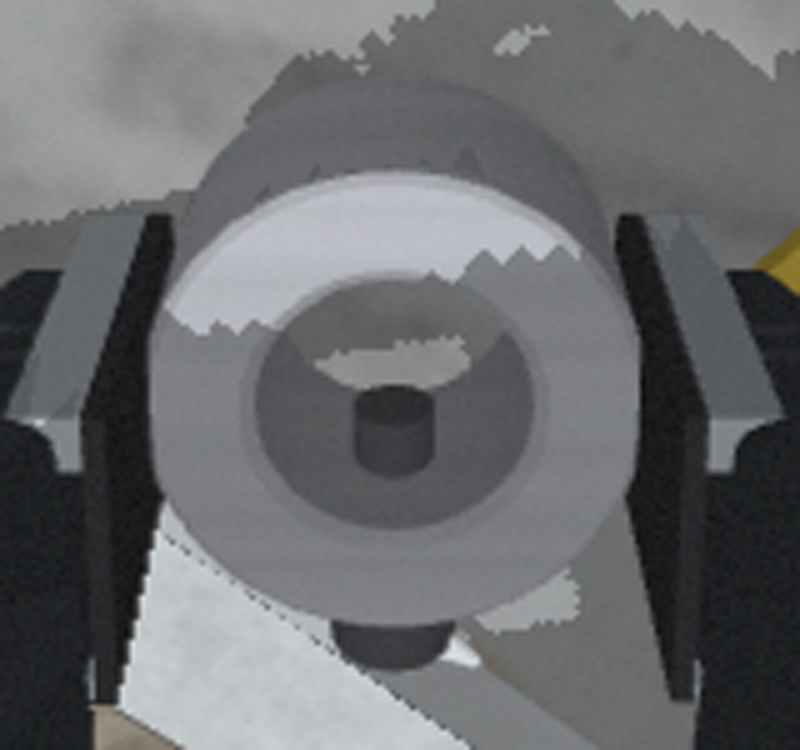

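Run:
```python
from h import *
d=r.snapshot("wrist"); s=r.sense(); p=np.array(s["tool_pos"]); R=Ro.from_euler("xyz",s["tcp_rot"],degrees=True)
px=lambda a:(200+(a[0]+.5)/5-.5,220+(a[1]+.5)/5-.5)
z=p[2]+19
for a in [(395,402),(395,172),(393,627),(152,380),(638,380)]: print(a,np.round(R.inv().apply(atz(d,px(a),z)-p),2))
for a in [(395,277),(395,531),(253,400),(541,400)]: print('in',a,np.round(R.inv().apply(atz(d,px(a),z)-p),2))
```

```text
(395, 402) [ -0.65  -0.38 -19.  ]
(395, 172) [ 18.89  -0.39 -18.99]
(393, 627) [-21.35  -0.53 -19.  ]
(152, 380) [  1.22 -19.54 -18.84]
(638, 380) [  1.36  18.74 -19.16]
in (395, 277) [ 10.16  -0.38 -19.  ]
in (395, 531) [-12.31  -0.37 -19.  ]
in (253, 400) [ -0.51 -11.61 -18.9 ]
in (541, 400) [ -0.43  11.15 -19.09]
```

>>> carry_out:
  increments:
    - [[0.019,-0.019,0],[0.002,0,-0.061],1]
    - [[0.02,-0.018,0],[0.002,0,-0.061],1]
    - [[0.021,-0.017,0],[0,0,-0.061],1]
    - [[0.022,-0.0155,0],[0,0,-0.061],1]
    - [[0.023,-0.014,0],[0,0,-0.061],1]
    - [[0.024,-0.0125,0],[0,0,-0.061],1]
    - [[0.025,-0.011,0],[0,0,-0.061],1]
    - [[0.0255,-0.0095,0],[0,0,-0.061],1]
    - [[0.026,-0.008,0],[0,0,-0.061],1]
    - [[0.026,-0.006,0],[0,0,-0.061],1]
    - [[0.022,-0.004,0],[0,0,-0.061],1]
    - [[0.01,-0.002,0],[0,0,-0.04],1]

```text
time: 15.4
tool_pos: [492.3, -29.2, 147.7]
tcp_rot: [-177.2, -1.1, 81.1]
ft_force: [-0.4, 0.2, -2.1]
finger_gap: 38.2
```

Run:
```python
from h import *
plan([515,-22.1,150],81.1,3,1)
```

```text
t15.40 pos [492.3 -29.2 147.7] rot [-177.17   -1.06   81.07] F [-0.4  0.2 -2.1] gap 38.2 d [22.7  7.1  2.3] rv [-0.049 -0.018 -0.   ]
[[0.0035, 0.007, -0.0011], [-0.016, -0.006, -0.0], 1],
[[0.0035, 0.0071, -0.001], [-0.016, -0.006, -0.0], 1],
[[0.0035, 0.0071, -0.0009], [-0.016, -0.006, -0.0], 1],
```

>>> carry_out:
  increments:
    - [[0.003,0.007,-0.001],[-0.02,-0.008,0],1]
    - [[0.003,0.007,-0.001],[-0.02,-0.006,0],1]
    - [[0.001,0.005,-0.001],[-0.008,-0.004,0],1]
    - [[0,0,0],[0,0,0],1]
    - [[0,0,0],[0,0,0],1]

```text
time: 15.9
tool_pos: [512.4, -26.5, 147.3]
tcp_rot: [-179.9, 0.1, 80.9]
ft_force: [-0.7, 0.1, -2.0]
finger_gap: 38.3
```

Run:
```python
from h import *
plan([515,-22.1,150],81.1,1,1)
```

```text
t15.90 pos [512.4 -26.5 147.3] rot [-1.7991e+02  1.4000e-01  8.0940e+01] F [-0.7  0.1 -2. ] gap 38.3 d [2.6 4.4 2.7] rv [-0.002  0.002 -0.003]
[[0.0047, 0.0019, -0.0028], [-0.002, 0.002, -0.003], 1],
```

>>> carry_out:
  increments:
    - [[0.0045,0.0018,0],[-0.002,0.002,-0.003],1]
    - [[0,0,0],[0,0,0],1]
    - [[0,0,0],[0,0,0],1]

```text
time: 16.2
tool_pos: [515.1, -23.1, 147.5]
tcp_rot: [180.0, 0.0, 81.0]
ft_force: [-0.3, -0.1, -2.0]
finger_gap: 38.0
```

Run:
```python
from h import *
plan([515,-22.1,122],81.1,1,1)
d=snap("wrist","w13"); crop(d,"w13c",200,200,360,360,5)
snap("top","t13"); snap("side","s13")
s=r.sense(); p=np.array(s["tool_pos"])
print(proj(d,[[514.4,-23.1,110]]))
```

```text
t16.20 pos [515.1 -23.1 147.5] rot [1.7996e+02 2.0000e-02 8.1000e+01] F [-0.3 -0.1 -2. ] gap 38.0 d [ -0.1   1.  -25.5] rv [ 0.001  0.    -0.002]
[[0.001, -0.0003, 0.0255], [0.001, 0.0, -0.002], 1],
[[279.86521641 250.0324627 ]]
```

View pics/w13c.png

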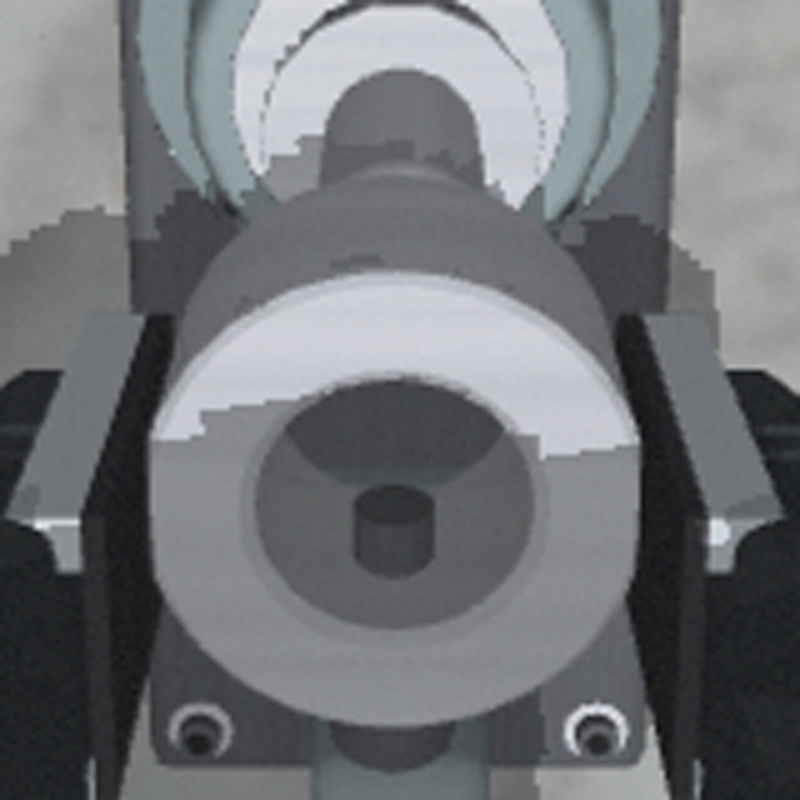

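View pics/s13.png

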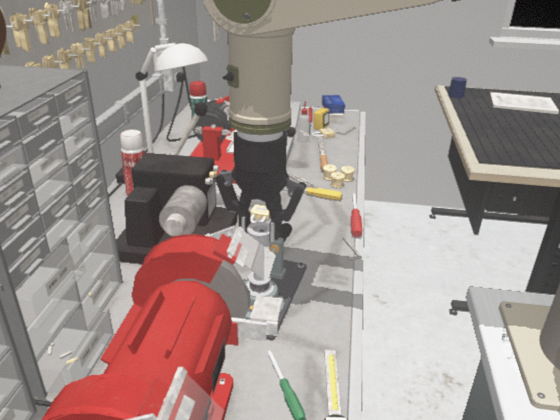

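Run:
```python
from h import *
d=r.snapshot("wrist"); s=r.sense(); p=np.array(s["tool_pos"]); R=Ro.from_euler("xyz",s["tcp_rot"],degrees=True)
px=lambda a:(200+(a[0]+.5)/5-.5,200+(a[1]+.5)/5-.5)
for a,z in [((322,180),100),((484,180),100),((402,180),100),((402,100),80),((328,110),80),((477,110),80)]: print(a,np.round(R.inv().apply(atz(d,px(a),z)-p),2))
z=p[2]+19
for a in [(395,272),(395,725),(151,480),(638,480)]: print(a,np.round(R.inv().apply(atz(d,px(a),z)-p),2))
print(np.round(R.inv().apply(np.array([514.4,-23.1,110])-p),2), r.sense()["tool_pos"])
```

```text
(322, 180) [ 4.73 -9.72 47.43]
(484, 180) [ 4.73  8.63 47.45]
(402, 180) [ 4.73 -0.66 47.44]
(402, 100) [ 8.2  -0.59 67.44]
(328, 110) [ 6.9  -9.75 67.43]
(477, 110) [ 6.91  8.69 67.44]
(395, 272) [ 20.66  -1.44 -19.01]
(395, 725) [-18.75  -1.42 -19.  ]
(151, 480) [  3.33 -20.35 -19.02]
(638, 480) [  3.35  17.4  -18.99]
[-0.15 -0.7  37.44] [515.08896891 -23.04229417 147.44033165]
```

Run:
```python
from h import *
d=r.snapshot("wrist"); s=r.sense(); p=np.array(s["tool_pos"]); R=Ro.from_euler("xyz",s["tcp_rot"],degrees=True)
f=lambda u,z: np.round(R.inv().apply(atz(d,u,z)-p),2)
px=lambda a:(200+(a[0]+.5)/5-.5,200+(a[1]+.5)/5-.5)
print(f(px((402,68)),72))
crop(d,"w14",190,90,370,250,4)
print(f(px((199,735)),12),f(px((597,735)),12))
```

```text
[10.07 -0.56 75.41]
[-133.26  -37.2   135.43] [-133.23   35.5   135.48]
```

View pics/w14.png

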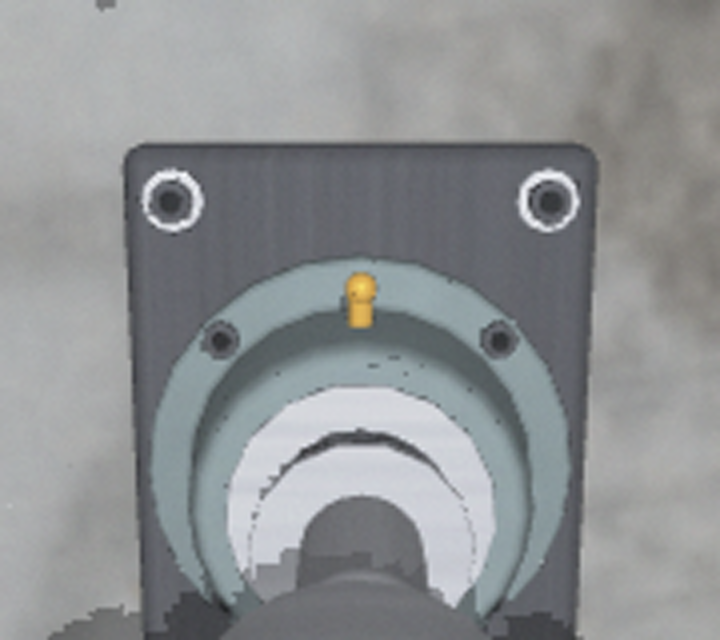

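>>> carry_out:
  increments:
    - [[0,0.0003,0.01],[0,0,-0.002],1]
    - [[0,0,0.01],[0,0,0],1]
    - [[0,0,0.005],[0,0,0],1]
    - [[0,0,0],[0,0,0],1]
    - [[0,0,0],[0,0,0],1]

```text
time: 16.95
tool_pos: [514.5, -22.9, 118.9]
tcp_rot: [-179.9, 0.0, 81.1]
ft_force: [0.7, 0.3, -1.8]
finger_gap: 38.1
```

Run:
```python
from h import *
plan([515.1,-23.1,112],81.1,1,1)
d=snap("wrist","w15"); crop(d,"w15c",200,200,360,360,5)
```

```text
t16.95 pos [514.5 -22.9 118.9] rot [-1.7993e+02  2.0000e-02  8.1140e+01] F [ 0.7  0.3 -1.8] gap 38.1 d [ 0.6 -0.2 -6.9] rv [-0.001  0.     0.001]
[[-0.0001, 0.0006, 0.0069], [-0.001, 0.0, 0.001], 1],
```

View pics/w15c.png

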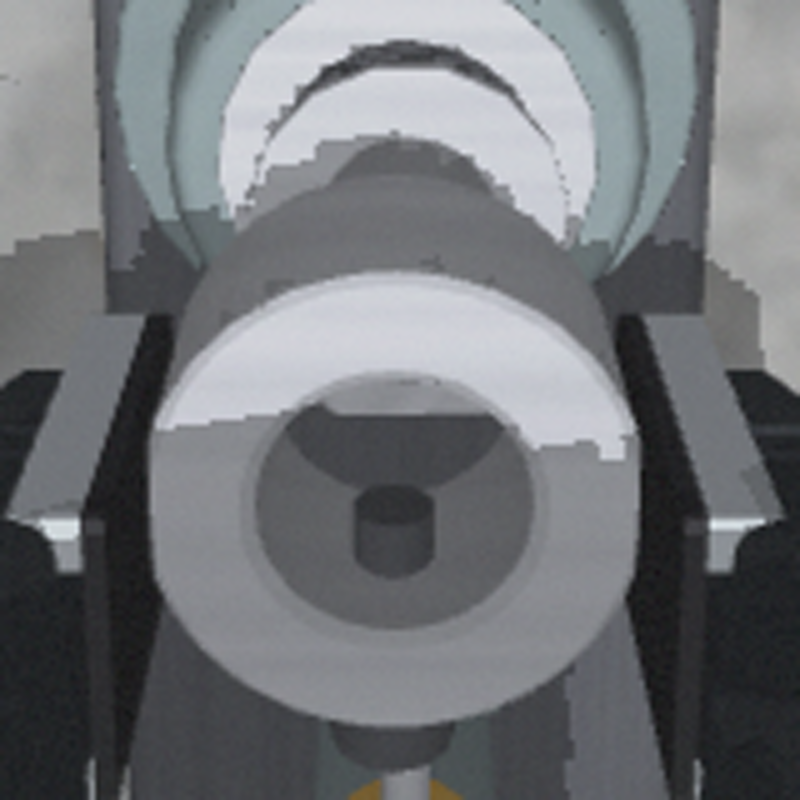

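Run:
```python
from h import *
d=r.snapshot("wrist"); s=r.sense(); p=np.array(s["tool_pos"]); R=Ro.from_euler("xyz",s["tcp_rot"],degrees=True)
px=lambda a:(200+(a[0]+.5)/5-.5,200+(a[1]+.5)/5-.5)
f=lambda a,z: np.round(R.inv().apply(atz(d,px(a),z)-p),2)
print(f((330,413),110),f((415,413),110),f((500,413),110))
print("spindle base far",f((400,136),72), "sides",f((333,185),90),f((493,185),90))
z=p[2]+19
print("collar",f((395,272),z),f((395,725),z),f((151,480),z),f((638,480),z),"bore",f((395,372),z),f((395,632),z))
print("screw tip (z mid)",f((394,487),p[2]+10.5), "rod",f((405,790),76))
```

```text
[-5.   -7.78  9.33] [-4.98  0.21  9.32] [-4.97  8.19  9.32]
spindle base far [10.13 -1.15 47.32] sides [10.65 -8.05 29.32] [10.66  8.33 29.31]
collar [ 20.81  -1.66 -19.01] [-18.49  -1.64 -18.99] [  3.51 -20.52 -18.99] [  3.57  17.13 -19.01] bore [ 12.66  -1.66 -19.  ] [ -9.9   -1.65 -18.99]
screw tip (z mid) [ -1.77  -1.74 -10.5 ] rod [-73.15  -0.44  43.35]
```

>>> carry_out:
  increments:
    - [[-0.0012,0.0014,0],[0,0,0],1]
    - [[0,0,0],[0,0,0],1]
    - [[0,0,0],[0,0,0],1]

```text
time: 17.35
tool_pos: [516.7, -24.6, 120.3]
tcp_rot: [179.9, 0.0, 81.1]
ft_force: [0.8, -0.0, -1.2]
finger_gap: 38.2
```

Run:
```python
from h import *
plan([515.1,-23.1,112],81.1,1,1)
d=snap("wrist","w16"); crop(d,"w16c",200,200,360,360,5)
s=r.sense(); p=np.array(s["tool_pos"]); R=Ro.from_euler("xyz",s["tcp_rot"],degrees=True)
px=lambda a:(200+(a[0]+.5)/5-.5,200+(a[1]+.5)/5-.5)
f=lambda a,z: np.round(R.inv().apply(atz(d,px(a),z)-p),2)
print("tip",f((394,522),p[2]+10.5))
```

```text
t17.35 pos [516.7 -24.6 120.3] rot [1.7994e+02 2.0000e-02 8.1140e+01] F [ 0.8 -0.  -1.2] gap 38.2 d [-1.6  1.5 -8.3] rv [0.001 0.    0.001]
[[0.0013, -0.0019, 0.0083], [0.001, 0.0, 0.001], 1],
tip [ -5.17  -1.56 -10.5 ]
```

View pics/w16c.png

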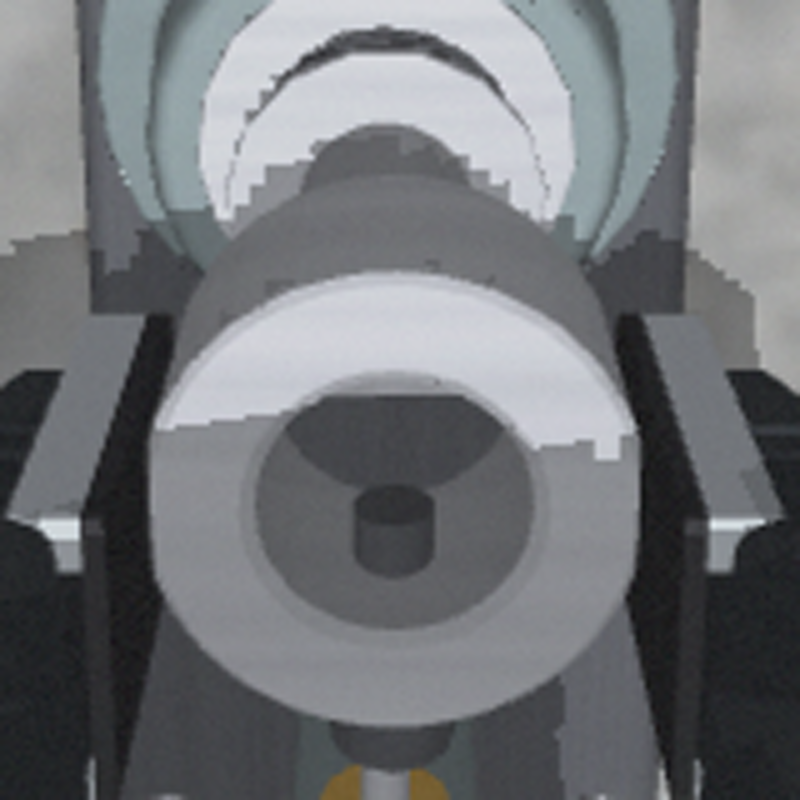

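Run:
```python
from h import *
d=r.snapshot("wrist"); s=r.sense(); p=np.array(s["tool_pos"]); R=Ro.from_euler("xyz",s["tcp_rot"],degrees=True)
px=lambda a:(200+(a[0]+.5)/5-.5,200+(a[1]+.5)/5-.5)
f=lambda a,z: np.round(R.inv().apply(atz(d,px(a),z)-p),2)
print(p,"flat",f((400,393),110),"base",f((386,124),72),f((305,180),90),f((470,180),90),"rod",f((387,790),76))
print("bore",f((395,372),p[2]+19),f((395,632),p[2]+19))
```

```text
[516.72882961 -24.59108911 120.29551952] flat [-3.62 -0.9  10.3 ] base [11.08 -2.41 48.29] [ 10.68 -10.67  30.28] [10.69  6.35 30.3 ] rod [-74.25  -2.34  44.32]
bore [ 12.45  -1.38 -19.01] [-10.19  -1.37 -19.  ]
```

>>> carry_out:
  increments:
    - [[0,-0.0007,0.003],[0,0,0],1]
    - [[0,0,0.001],[0,0,0],1]
    - [[0,0,0],[0,0,0],1]

```text
time: 17.75
tool_pos: [516.0, -24.5, 116.1]
tcp_rot: [179.9, 0.0, 81.1]
ft_force: [0.3, -0.1, -1.2]
finger_gap: 38.2
```

Run:
```python
from h import *
plan([516,-24.5,110],81.1,1,1)
```

```text
t17.75 pos [516.  -24.5 116.1] rot [1.7993e+02 2.0000e-02 8.1140e+01] F [ 0.3 -0.1 -1.2] gap 38.2 d [-0.  -0.  -6.1] rv [0.001 0.    0.001]
[[-0.0, -0.0, 0.0061], [0.001, 0.0, 0.001], 1],
```

Now slowly down onto the chamfer.

>>> carry_out:
  increments:
    - [[0,0,0.002],[0,0,0],1]
    - [[0,0,0.002],[0,0,0],1]
    - [[0,0,0.001],[0,0,0],1]
    - [[0,0,0],[0,0,0],1]

```text
time: 18.15
tool_pos: [515.8, -24.4, 110.4]
tcp_rot: [180.0, 0.0, 81.1]
ft_force: [0.2, -0.7, -0.9]
finger_gap: 38.1
```

>>> carry_out:
  increments:
    - [[0,0,0.002],[0,0,0],1]
    - [[0,0,0.002],[0,0,0],1]
    - [[0,0,0.002],[0,0,0],1]
    - [[0,0,0.001],[0,0,0],1]

```text
time: 18.55
tool_pos: [515.9, -24.4, 102.9]
tcp_rot: [179.9, 0.0, 81.1]
ft_force: [-0.2, 0.1, -2.0]
finger_gap: 38.1
```

Run:
```python
from h import *
plan([516,-24.5,100],81.1,1,1)
d=snap("wrist","w17"); crop(d,"w17c",200,200,360,360,5)
```

```text
t18.55 pos [515.9 -24.4 102.9] rot [1.7994e+02 2.0000e-02 8.1140e+01] F [-0.2  0.1 -2. ] gap 38.1 d [ 0.1 -0.1 -2.9] rv [0.001 0.    0.001]
[[-0.0001, 0.0001, 0.0029], [0.001, 0.0, 0.001], 1],
```

View pics/w17c.png

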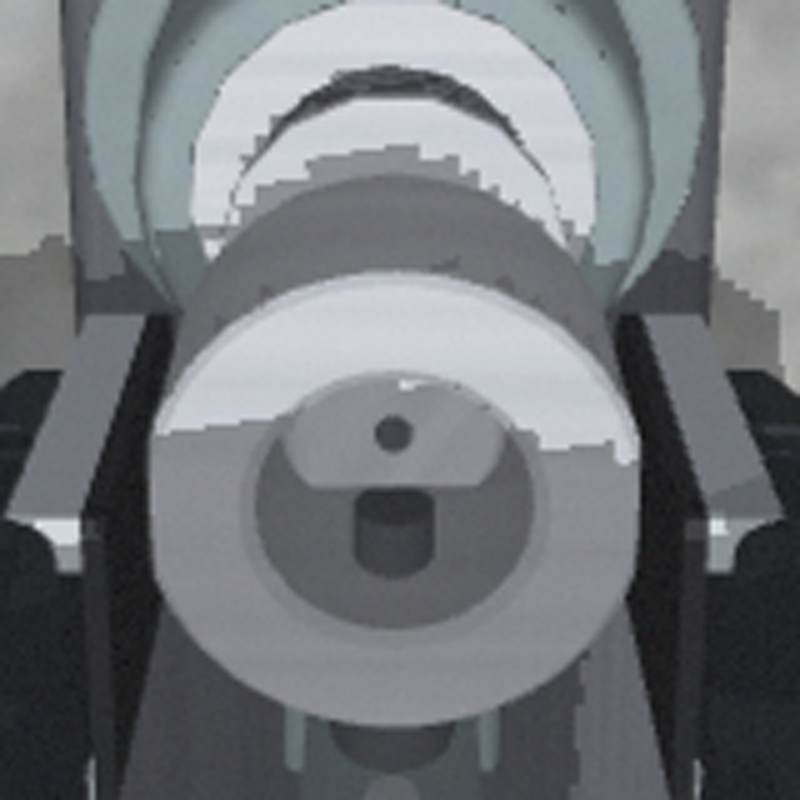

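>>> carry_out:
  increments:
    - [[0,0,0.003],[0,0,0],1]
    - [[0,0,0.004],[0,0,0],1]
    - [[0,0,0.004],[0,0,0],1]
    - [[0,0,0.004],[0,0,0],1]
    - [[0,0,0.003],[0,0,0],1]
    - [[0,0,0.001],[0,0,0],1]
    - [[0,0,0],[0,0,0],1]

```text
time: 19.3
tool_pos: [515.5, -24.4, 81.6]
tcp_rot: [180.0, 0.0, 81.1]
ft_force: [0.0, 0.9, -2.1]
finger_gap: 38.1
```

Run:
```python
from h import *
plan([516,-24.5,77],81.1,1,1); print(r.sense()["wrist_torque"])
```

```text
t19.30 pos [515.5 -24.4  81.6] rot [1.800e+02 2.000e-02 8.114e+01] F [ 0.   0.9 -2.1] gap 38.1 d [ 0.5 -0.1 -4.6] rv [0.    0.    0.001]
[[-0.0, 0.0005, 0.0046], [0.0, 0.0, 0.001], 1],
[ 0.01878839 -0.01032509 -0.02846391]
```

>>> carry_out:
  increments:
    - [[0,0.0003,0.002],[0,0,0],1]
    - [[0,0,0.002],[0,0,0],1]
    - [[0,0,0.001],[0,0,0],1]
    - [[0,0,0.001],[0,0,0],1]

```text
time: 19.7
tool_pos: [516.3, -24.5, 75.7]
tcp_rot: [179.9, 0.0, 81.1]
ft_force: [-0.8, -0.1, -0.2]
finger_gap: 38.2
```

>>> carry_out:
  increments:
    - [[0,0,0.002],[0,0,0],1]
    - [[0,0,0.001],[0,0,0],1]

```text
time: 19.9
tool_pos: [516.5, -24.5, 73.1]
tcp_rot: [179.9, 0.0, 81.1]
ft_force: [-2.9, -0.0, 2.7]
finger_gap: 38.0
```

Run:
```python
from h import *
plan([516,-24.5,69],81.1,1,1); print(r.sense()["wrist_torque"])
d=snap("wrist","w18"); snap("side","s18"); crop(d,"w18c",200,200,360,360,5)
```

```text
t19.90 pos [516.5 -24.5  73.1] rot [1.7993e+02 2.0000e-02 8.1150e+01] F [-2.9 -0.   2.7] gap 38.0 d [-0.5  0.  -4.1] rv [0.001 0.    0.001]
[[-0.0001, -0.0005, 0.0041], [0.001, 0.0, 0.001], 1],
[0.04013193 0.44269395 0.05173165]
```

View pics/w18.png

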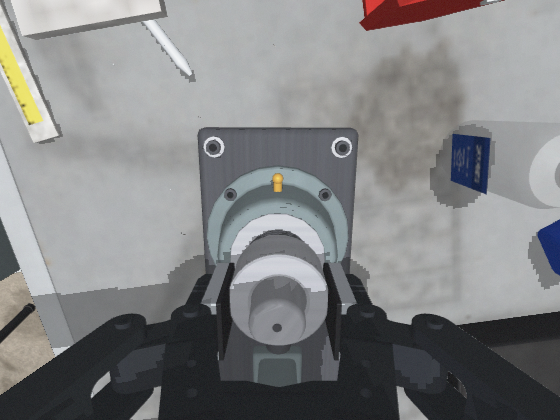

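>>> carry_out:
  increments:
    - [[0,-0.0007,0.0015],[0,0,0],1]
    - [[0,0,0.001],[0,0,0],1]
    - [[0,0,0.0005],[0,0,0],1]

```text
time: 20.3
tool_pos: [516.5, -24.6, 71.2]
tcp_rot: [179.8, 0.0, 81.1]
ft_force: [-2.9, 0.7, 5.4]
finger_gap: 38.0
```

Run:
```python
from h import *
plan([516,-24.5,69],81.1,1,1); print(r.sense()["wrist_torque"])
```

```text
t20.30 pos [516.5 -24.6  71.2] rot [1.7983e+02 3.0000e-02 8.1140e+01] F [-2.9  0.7  5.4] gap 38.0 d [-0.5  0.1 -2.2] rv [0.003 0.    0.001]
[[-0.0, -0.0005, 0.0022], [0.003, 0.0, 0.001], 1],
[0.114341   0.6928605  0.05405533]
```

>>> carry_out:
  increments:
    - [[0,-0.001,0.0013],[0.002,0,0],1]
    - [[0,0,0.001],[0,0,0],1]
    - [[0,0,0.0003],[0,0,0],1]

```text
time: 20.6
tool_pos: [516.5, -24.5, 70.1]
tcp_rot: [179.8, 0.0, 81.1]
ft_force: [-4.3, 0.6, 6.0]
finger_gap: 38.5
```

Run:
```python
from h import *
plan([516,-24.5,69],81.1,1,1); print(r.sense()["wrist_torque"])
```

```text
t20.60 pos [516.5 -24.5  70.1] rot [1.7982e+02 3.0000e-02 8.1150e+01] F [-4.3  0.6  6. ] gap 38.5 d [-0.5  0.  -1.1] rv [0.003 0.    0.001]
[[-0.0001, -0.0005, 0.0011], [0.003, 0.0, 0.001], 1],
[0.06123675 0.8507621  0.02366176]
```

Run:
```python
from h import *
d=snap("wrist","w19"); crop(d,"w19c",200,200,360,360,5); s=snap("side","s19"); crop(s,"s19c",200,200,320,320,6); t=snap("top","t19");crop(t,"t19c",160,160,300,260,5)
e=r.sense(); print(e["ft_force"],e["tool_pos"],e["joint_efforts"])
```

```text
[-4.46878011  0.01947012  6.75261307] [516.4921051  -24.53060338  70.08003741] [-8.80836463e-02 -4.52902436e+01 -4.43793583e+01  4.23867919e-02
 -1.48972437e+00  2.95377122e-04]
```

View pics/w19c.png

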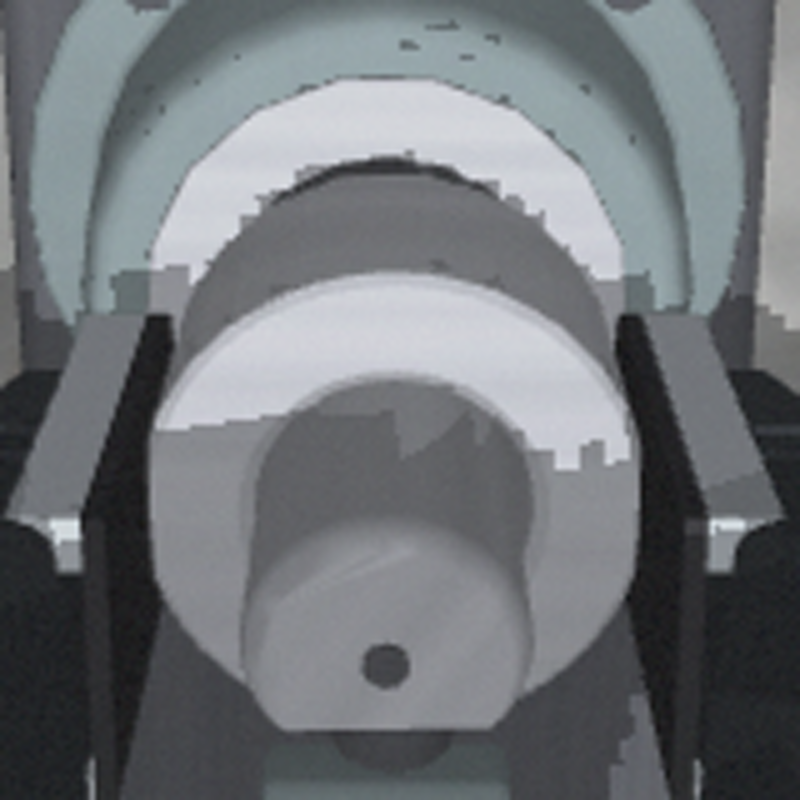

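View pics/s19c.png

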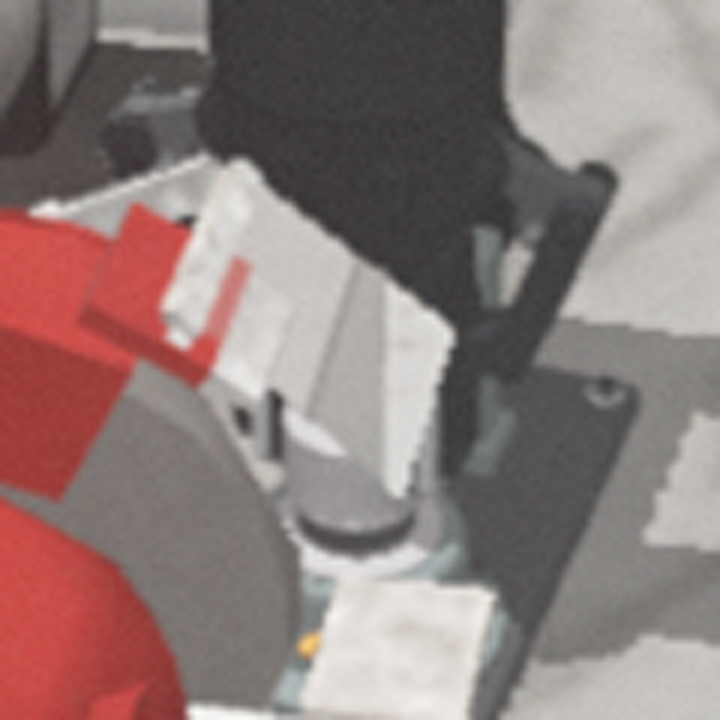

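View pics/t19c.png

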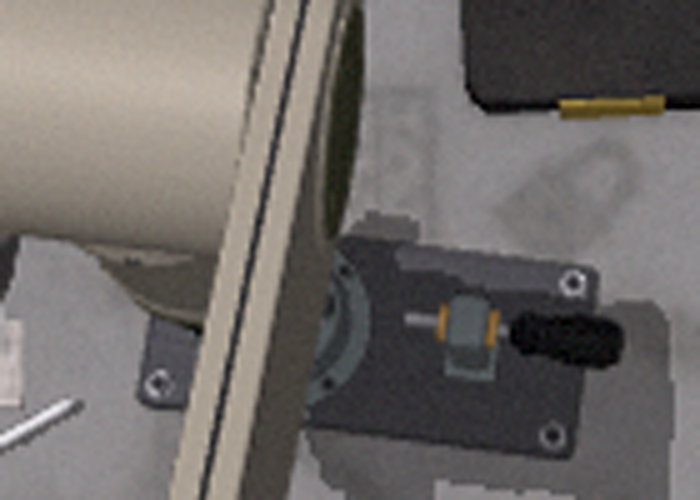

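>>> carry_out:
  increments:
    - [[0,-0.001,0.0004],[0.002,0,0],1]
    - [[0,-0.001,0.0002],[0,0,0],1]
    - [[0,-0.001,0.0002],[0,0,0],1]

```text
time: 21.05
tool_pos: [516.4, -24.5, 71.6]
tcp_rot: [179.6, 0.0, 81.1]
ft_force: [-0.3, -0.1, 5.0]
finger_gap: 37.8
```

Run:
```python
from h import *
plan([516,-24.5,69],81.1,1,1); print(r.sense()["wrist_torque"])
```

```text
t21.05 pos [516.4 -24.5  71.6] rot [1.7958e+02 2.0000e-02 8.1140e+01] F [-0.3 -0.1  5. ] gap 37.8 d [-0.4  0.  -2.6] rv [0.007 0.    0.001]
[[-0.0, -0.0004, 0.0026], [0.007, 0.0, 0.001], 1],
[ 0.01545293  0.1198137  -0.01127945]
```

>>> carry_out:
  increments:
    - [[0,-0.0003,0.0025],[0.004,0,0],1]
    - [[0,-0.0003,0.002],[0.002,0,0],1]
    - [[0,-0.0003,0.0015],[0,0,0],1]

```text
time: 21.35
tool_pos: [516.5, -24.5, 67.6]
tcp_rot: [179.8, 0.0, 81.1]
ft_force: [-4.2, -0.3, 10.2]
finger_gap: 38.2
```

Run:
```python
from h import *
plan([516,-24.5,69],81.1,1,1); print(r.sense()["wrist_torque"])
r.snapshot("top"); plan([516,-24.5,69],81.1,1,1)
r.snapshot("top"); plan([516,-24.5,69],81.1,1,1)
```

```text
t21.35 pos [516.5 -24.5  67.6] rot [1.7981e+02 2.0000e-02 8.1150e+01] F [-4.2 -0.3 10.2] gap 38.2 d [-0.5  0.   1.4] rv [0.003 0.    0.001]
[[-0.0, -0.0005, -0.0014], [0.003, 0.0, 0.001], 1],
[0.14594263 0.88393596 0.02226865]
t21.40 pos [516.5 -24.5  67.5] rot [1.7981e+02 3.0000e-02 8.1150e+01] F [-3.5  0.4 10.1] gap 38.5 d [-0.5  0.   1.5] rv [0.003 0.    0.001]
[[-0.0, -0.0005, -0.0015], [0.003, 0.0, 0.001], 1],
t21.45 pos [516.5 -24.5  67.6] rot [1.7981e+02 3.0000e-02 8.1150e+01] F [-3.7 -0.1 10.2] gap 38.3 d [-0.5  0.   1.4] rv [0.003 0.    0.001]
[[-0.0001, -0.0005, -0.0014], [0.003, 0.0, 0.001], 1],
```

>>> carry_out:
  increments:
    - [[0,-0.0006,0.0003],[0.003,0,0],1]
    - [[0,0,0.0006],[0,0,0],1]

```text
time: 21.65
tool_pos: [516.6, -24.5, 68.3]
tcp_rot: [179.9, 0.0, 81.1]
ft_force: [-5.8, 0.7, 9.8]
finger_gap: 38.0
```

Run:
```python
from h import *
plan([516,-24.5,69],81.1,1,1); print(r.sense()["wrist_torque"])
r.snapshot("top"); plan([516,-24.5,69],81.1,1,1)
```

```text
t21.65 pos [516.6 -24.5  68.3] rot [1.7991e+02 3.0000e-02 8.1150e+01] F [-5.8  0.7  9.8] gap 38.0 d [-0.6  0.   0.7] rv [0.002 0.    0.001]
[[-0.0001, -0.0006, -0.0007], [0.002, 0.0, 0.001], 1],
[0.1188501  1.09554491 0.01310205]
t21.70 pos [516.6 -24.5  68.3] rot [1.7991e+02 3.0000e-02 8.1150e+01] F [-4.6  0.9  9.1] gap 38.2 d [-0.6  0.   0.7] rv [0.002 0.    0.001]
[[-0.0001, -0.0006, -0.0007], [0.002, 0.0, 0.001], 1],
```

>>> carry_out:
  increments:
    - [[0,-0.001,0.0005],[-0.002,0,0],1]
    - [[0,-0.001,0.0008],[-0.001,0,0],1]

```text
time: 21.9
tool_pos: [516.4, -24.5, 68.9]
tcp_rot: [179.5, 0.0, 81.2]
ft_force: [-1.3, 0.3, 8.5]
finger_gap: 37.9
```

Run:
```python
from h import *
plan([516,-24.5,69],81.1,1,1); print(r.sense()["wrist_torque"])
r.snapshot("top"); plan([516,-24.5,69],81.1,1,1)
```

```text
t21.90 pos [516.4 -24.5  68.9] rot [1.7952e+02 3.0000e-02 8.1150e+01] F [-1.3  0.3  8.5] gap 37.9 d [-0.4  0.   0.1] rv [0.008 0.    0.001]
[[-0.0, -0.0004, -0.0001], [0.008, 0.0, 0.001], 1],
[0.0724151  0.35468334 0.01402204]
t21.95 pos [516.4 -24.5  68.9] rot [1.795e+02 3.000e-02 8.115e+01] F [-1.2  0.3  8.2] gap 38.2 d [-0.4  0.   0.1] rv [0.009 0.001 0.001]
[[-0.0001, -0.0004, -0.0001], [0.009, 0.001, 0.001], 1],
```

Run:
```python
from h import *
d=snap("wrist","w20")
t=snap("top","t20")
for i in range(4): s=r.snapshot("side")
e=r.sense(); print(e["time"],e["tool_pos"],e["ft_force"],e["finger_gap"])
```

```text
22.25 [516.36983285 -24.51798427  68.92299235] [-1.15293574  0.68399284  8.67847786] 38.06878262196991
```

View pics/w20.png

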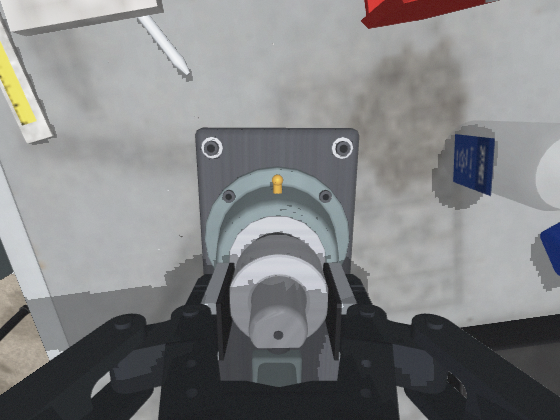

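View pics/t20.png

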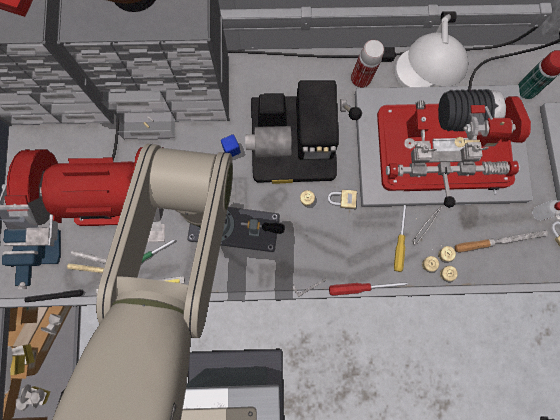

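The wrist view shows the spindle centred in the collar at about (278,335), with the flat and screw facing down the image toward the driver. In the top view the lock cylinder (308,198) and padlock (345,199) are in their original places. The pose and force hold steady, so I'm handing in.

Run:
```python
from h import *
print(r.hand_in())
```

```text
the job is handed in; nothing more can be done
None
```

The collar is on the spindle, pressed down against the spring with its set screw at driver height. I handed the job in at about 22 s, still gripping and holding it there.

- **Finding and turning the flat:** The fingers closed to 14.6 mm over the flat, about 62° counter-clockwise of the driver. I turned the spindle to face the driver. A wrist picture then showed it about 3° short, so I regripped (13.6 mm) and corrected it. The next picture showed it about 1° from the driver direction.
- **Fitting the collar:** I gripped it with the screw along the tool axis and set it down with the screw toward the driver. It slid down with no measurable contact force, and a picture showed the screw's point running down the middle of the flat.
- **Final hold:** The washer is pressed about 8 mm, by two checks that agree:
  - The tool is 8.1 mm below first contact.
  - The vertical force is about 10.5 N above baseline.
  - Both held steady over the last 0.3 s, with about 1 N of side force left.

**Checks that disagreed or fell short:**
- The wrist camera's absolute positions were off by 2–3 mm against feel, so I aligned the collar to the spindle within single pictures.
- While adjusting the press, I overshot to about 9.4 mm, just short of the spring going solid. Side force reached about 6 N before I eased both off.
- The machine guard hid the screw from the side camera, so its height rests on the tool height and spring force.
- The padlock and lock cylinder look unmoved in the last top picture. The arm hid the oil bottle there; the wrist picture shows it standing.

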